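# Unstack the media PC kit onto its rests

### The job

The pieces of the media PC kit have been piled up: remote control, memory module, heat sink and USB stick. Take the pile apart from the top down, one piece at a time without shoving the rest of the pile about, and lay each piece flat, straight and centred between the turned-up ends of the aluminium rest that has its size (let go of each before you fetch the next). Leave the tape roll and the tape measure where they are.

Things in the scene. Friction and masses are not known exactly. Their poses are not given: they have to be found in the camera images.
- remote: Flat card remote control, black rim and white face with rows of small coloured buttons, 86 x 52 x 8 mm (x, y, z), thickness at the edge 6 mm. The lowest piece of the pile, lying on the desk, buttons up. Origin: centre of its underside; x along its length, z up. Grasp across the 52 mm (its y). 34 g.
- memory: Red memory module lying flat, 32 x 133 x 8 mm (x, y, z; thickness at the edge 5 mm, 7.5 mm in the middle). Second piece of the pile, lying across the remote control. Origin: centre of its underside; y along its length, z up. Grasp across the 32 mm (its x). 47 g.
- heatsink: Black finned heat sink, 40 x 40 x 22 mm, third piece of the pile, lying on the memory module. Origin: centre of its underside, z up. Grasp across 40 mm; when setting it down grasp it across its rest's open sides. 90 g.
- usb: Red USB stick with a metal plug, 18 x 56 x 8 mm (x, y, z), on top of the pile. Origin: midway along its 56 mm length, on its underside; y along its length: the red body reaches from y = -12 to +28 mm, the narrower metal plug (12 mm wide) from -28 to -12 mm. Grasp the red body (centre at y = +8 mm) across its 18 mm (x). 12 g.
- rest_remote: Fixed aluminium rest for the remote control: 112 mm (x) by 60 mm (y): the broad one. Plate top at z = 4 mm; two turned-up ends, 3 mm thick and 12 mm high, at the ends of its x axis leave the piece 10 mm end play each side; the other two sides are open. Origin: centre of its underside, on the desk; z up. The piece lies with its x axis along the rest's x axis, either way round.
- rest_memory: Fixed aluminium rest for the memory module: 40 mm (x) by 159 mm (y): the longest. Plate top at z = 4 mm; two turned-up ends, 3 mm thick and 12 mm high, at the ends of its y axis leave the piece 10 mm end play each side; the other two sides are open. Origin: centre of its underside, on the desk; z up. The piece lies with its x axis along the rest's x axis, either way round.
- rest_heatsink: Fixed aluminium rest for the heat sink: 48 mm (x) by 66 mm (y): short and wide. Plate top at z = 4 mm; two turned-up ends, 3 mm thick and 12 mm high, at the ends of its y axis leave the piece 10 mm end play each side; the other two sides are open. Origin: centre of its underside, on the desk; z up. The piece lies with its x axis along the rest's x axis, either way round (any quarter turn will do).
- rest_usb: Fixed aluminium rest for the USB stick: 26 mm (x) by 82 mm (y): the narrowest. Plate top at z = 4 mm; two turned-up ends, 3 mm thick and 12 mm high, at the ends of its y axis leave the piece 10 mm end play each side; the other two sides are open. Origin: centre of its underside, on the desk; z up. The piece lies with its x axis along the rest's x axis, either way round.
- tape_roll: Bystander: roll of black electrical tape lying flat, 62 mm across, 19 mm high. Origin: centre of its underside. To be left alone.
- tape_measure: Bystander: orange pocket tape measure standing on its base, 36 x 69 x 62 mm (x, y, z). Origin: centre of its underside. To be left alone.
There are look-alikes about, which are no part of the job. What is shaped like the rest_heatsink but blue is not meant.

How it is judged:
On the way, in this order (a step that is already met when the one before it is completed fails the run):
1. the USB stick lies in its own rest, let go (horizontal distance between usb and rest_usb below 0.012 m and z of usb in the frame of rest_usb between 0.002 and 0.0065 m and angle between usb's own z axis and vertical below 0.1 rad and angle between the x axis of usb and the x axis of rest_usb, either way round below 0.2 rad and contact force between the fingers and usb below 0.1 N and linear speed of usb below 0.03 m/s), for 0.2 s.
2. the heat sink lies in its own rest, let go (horizontal distance between heatsink and rest_heatsink below 0.012 m and z of heatsink in the frame of rest_heatsink between 0.002 and 0.0065 m and angle between heatsink's own z axis and vertical below 0.1 rad and (angle between the x axis of heatsink and the x axis of rest_heatsink, either way round below 0.2 rad or angle between the x axis of heatsink and the y axis of rest_heatsink, either way round below 0.2 rad) and contact force between the fingers and heatsink below 0.1 N and linear speed of heatsink below 0.03 m/s), for 0.2 s.
3. the memory module lies in its own rest, let go (horizontal distance between memory and rest_memory below 0.012 m and z of memory in the frame of rest_memory between 0.002 and 0.0065 m and angle between memory's own z axis and vertical below 0.1 rad and angle between the x axis of memory and the x axis of rest_memory, either way round below 0.2 rad and contact force between the fingers and memory below 0.1 N and linear speed of memory below 0.03 m/s), for 0.2 s.
4. the remote control lies in its own rest, let go (horizontal distance between remote and rest_remote below 0.012 m and z of remote in the frame of rest_remote between 0.002 and 0.0065 m and angle between remote's own z axis and vertical below 0.1 rad and angle between the x axis of remote and the x axis of rest_remote, either way round below 0.2 rad and contact force between the fingers and remote below 0.1 N and linear speed of remote below 0.03 m/s), for 0.2 s.
At the end, for the whole second after the job is handed in: Remote control, memory module, heat sink and USB stick each lie flat on the plate of their own rest, origin within 12 mm of the rest's centre, turned less than 0.2 rad from the rest's direction (either way round; the heat sink at any quarter turn), tilted less than 0.1 rad, let go and at rest (all of step 1 and all of step 2 and all of step 3 and all of step 4); the robot touches nothing.
It fails at once if the tape roll or the tape measure is shifted more than 20 mm (distance of any of tape_roll, tape_measure from where it was at the start of the episode above 0.02 m).
It fails at once if the rest of the pile is shoved about: the remote control shifts more than 30 mm before the memory module is in its rest (distance of remote from where it was at the start of the episode above 0.03 m and not (horizontal distance between memory and rest_memory below 0.012 m and z of memory in the frame of rest_memory between 0.002 and 0.0065 m and angle between memory's own z axis and vertical below 0.1 rad and angle between the x axis of memory and the x axis of rest_memory, either way round below 0.2 rad)).
It fails at once if a piece is tipped over (angle between any of remote, memory, heatsink, usb's own z axis and vertical above 0.9 rad).
It also fails if it takes over 120 s, if anything falls off the work surface, if the arm or the gripper's body presses on something with over 40 N, if the wrist force passes 120 N, or if a joint passes its speed limit or range.

### The arm

A 6-joint arm with a two-finger parallel gripper is mounted at the origin on a cart in front of the work surface, level with it; the furniture and walls round the work are solid. World frame = base frame: x ahead of the robot, y to its left, z up, the work surface at z = 0. Lengths are in m, angles in rad, forces in N, time in s.
With the tool pointing down it reaches from about 0.3 to 0.775 m from the base axis. Payload 14.6 kg.
Tool frame: the origin (TCP) lies at the very end of the fingers, on their centre line; the grasp point (between the pads) lies behind it (manip.tcp_to_grasp is the z of the grasp point in the tool frame, in m); z points along the fingers, y is the line along which they close (so a half turn about z gives the same grasp; the last joint's range is limited). The gripper opens to 94 mm and grips with 3 to 60 N. Pads are 16 mm wide; open, the fingers measure 119 mm over their backs; the gripper's body (75 mm by 177 mm) begins 78 mm behind the grasp point.
Start: joints at [-1.293, 0.3, 1.521, -0, 1.321, -0.067], TCP at [0.186, -0.518, 0.205] pointing down, gripper open.
Joint ranges: [-3.03, 3.03], [-0.79, 2.21], [0.23, 2.52], [-1.04, 4.18], [0, 3.07], [-2.55, 2.55]. Speed limits (rad/s): [2.22, 2.22, 2.57, 3.14, 3.14, 3.14].

### API

Orientations are given as a 3x3 rotation matrix whose columns are the frame's x, y, z axes.
In Python, from station import manip gives the robot as it stands.
- The arm moves only by the tool send_rows, never from a script. Its argument "steps" is a list of rows, each an object of numbers: "x", "y", "z": the shift along the tool's x, y, z each as a share of 25 cm, from -1 to 1; "rx", "ry", "rz": the turn, a rotation vector about the tool's x, y, z each as a share of 45 degrees, from -1 to 1. In form: [{"x": .., "y": .., "z": .., "rx": .., "ry": .., "rz": ..}, ...]. A call has 1 to 10 rows; each row shifts and turns the commanded pose from where the row before left it, along the tool's axes as they then stand; what a row does not reach is not made up. A row lasts 1/12 s, in which the tool goes at most 41.7 mm and 7.16 degrees, less where a joint would pass 70% of its speed; a pose out of reach is approached as far as the arm can. A call with a number of a shift or a turn outside -1 to 1 is refused whole. A call with a gripper value outside its range is refused whole. "jaw" is the opening, from -1 (shut) to 1 (fully open), set as the call begins (left out, the last holds). The fingers move at their own pace and stop on an object; the grip force is fixed at half the most. Time passes only in rows, so rows that do not move let the fingers close. It gives the time, the measured TCP pose, the force, the opening and the grip force at its end, in the units of the state.
- manip.observe(): the state, without advancing time (a new reading comes with each control period).
- manip.capture(name): name is "side" or "top" or "wrist"; returns a dict with "frame" (420x560x3 uint8, red, green, blue), "fov_y" (degrees; the focal length in pixels is half the picture's height over the tangent of half this angle, whatever the lens; pixels are square), "cx", "cy" (the principal point, pixels), "dist_coeffs" ([k1, k2, p1, p2, k3] as OpenCV has them; the pictures are not rectified), "origin" and "attitude" of the camera in the world. Camera axes: x right, y up, looking along -z (the intrinsics and any distortion apply to the point x, -y, -z); pixel columns grow to the right and rows downward; lengths in m; the calibration is good to about 2 mm. A picture is of the moment at which its call begins. There is no depth.
- manip.hand_in(): hands the job in; it is judged then, once.
Trained networks look in a picture, given as the dict that the camera call returned (one of the last four; its "shot" number tells which), for a name from the list of things; names that differ only in an ending like _2 or _b are one class to them, and where a whole thing is asked for, a point or a joint stands for the part that bears it (a point fixed in the world has none). Each returns a list of dicts, best first, with "p" (0 to 1); they miss things now and then, are a little off and sometimes report something else, mostly with a low value. They report only what shows in the picture. A call takes as long as a camera call. They do not tell look-alikes from the thing itself.
- manip.search_frame(name, picture): "location" ([column, row] in pixels, amid what is visible of it).
- manip.mark_of(name, picture): "location" ([column, row] in pixels: a listed point, or the origin of a listed thing).
The state is a dict: "clock": time; "joint_pos": joint angles; "qvel": joint speeds; "tau": joint torques, N m; "tcp_pos": TCP position; "orientation": TCP orientation; "force": force on the tool from outside, world axes, zero at the start; "torque": the same for the moment, N m; "width": finger opening in m; "gripper_force": force on a finger pad.
Only numpy, scipy, OpenCV 4.12 (cv2) and the standard library are available. Lean on these libraries where they do the work, as an engineer would, in place of code of your own. Each camera call takes 0.05 s, during which the arm holds its last target. There are 200 camera calls.

## Working session

There is one attempt and no reset: what is moved stays moved. The work goes in short steps, Python scripts to look and compute and a tool call to move; the robot and the scene stay as the last step left them, time stands still between calls to the robot, and variables do not carry over. Pictures are saved under pics/ and viewed, at most 14 in all, crops included, and the job is handed in when it is done.

Besides the shell and the picture viewer there is one more tool, called after ">>>" by a JSON object that holds its "method" and its "body". send_rows: Moves the arm, as the interface text tells. Its arguments: {"type":"object","properties":{"steps":{"type":"array"},"jaw":{"type":"number"}},"required":["steps"]}

```bash
mkdir -p pics; ls; cat > h.py <<'E'
import numpy as np, cv2
from station import manip
def K(p):
    h=p["frame"].shape[0]; f=h/2/np.tan(np.radians(p["fov_y"])/2)
    return np.array([[f,0,p["cx"]],[0,f,p["cy"]],[0,0,1.]])
def ray(p,uv,z=0.):
    d=cv2.undistortPoints(np.array(uv,float).reshape(-1,1,2),K(p),np.array(p["dist_coeffs"],float)).reshape(-1,2)
    d=np.c_[d[:,0],-d[:,1],-np.ones(len(d))]@np.array(p["attitude"]).T
    o=np.array(p["origin"]); return o+d*((z-o[2])/d[:,2])[:,None]
def proj(p,X):
    R=np.array(p["attitude"]);c=(np.atleast_2d(X)-p["origin"])@R
    c=c*[1,-1,-1]
    return cv2.projectPoints(c,np.zeros(3),np.zeros(3),K(p),np.array(p["dist_coeffs"],float))[0].reshape(-1,2)
def save(p,n,crop=None,s=1):
    im=p["frame"][:,:,::-1]
    if crop: im=im[crop[1]:crop[3],crop[0]:crop[2]]
    cv2.imwrite("pics/"+n,cv2.resize(im,None,fx=s,fy=s,interpolation=cv2.INTER_CUBIC))
names="usb heatsink memory remote rest_usb rest_heatsink rest_memory rest_remote tape_roll tape_measure".split()
E
python3 - <<'E'
from h import *
p=manip.capture("top");save(p,"top0.png",None,1.4)
print(p["origin"],p["attitude"],p["fov_y"])
for n in names:
    for r in manip.mark_of(n,p)[:3]: print(n,round(r["p"],2),np.round(r["location"]),ray(p,r["location"],0.004)[0].round(3))
s=manip.capture("side");save(s,"side0.png",None,1.4)
print(manip.tcp_to_grasp if hasattr(manip,'tcp_to_grasp') else 0, manip.observe())
E
```

```text
pics
[ 0.35693319 -0.06288787  1.2413638 ] [[-0.00443496  0.99637073 -0.08500415]
 [-0.9999831  -0.00473848 -0.0033692 ]
 [-0.00375976  0.08498777  0.9963749 ]] 46.65350565526498
usb 0.65 [127. 178.] [0.549 0.345 0.004]
heatsink 0.59 [124. 175.] [0.557 0.351 0.004]
memory 0.69 [127. 176.] [0.553 0.345 0.004]
remote 0.7 [132. 173.] [0.562 0.331 0.004]
rest_usb 0.82 [135. 229.] [0.416 0.32  0.004]
rest_heatsink 0.9 [161. 280.] [0.285 0.249 0.004]
rest_heatsink 0.58 [312. 163.] [ 0.585 -0.136  0.004]
rest_memory 0.58 [223. 156.] [0.603 0.091 0.004]
rest_remote 0.64 [427. 197.] [ 0.495 -0.433  0.004]
tape_measure 0.55 [374. 159.] [ 0.593 -0.299  0.004]
-0.0188 {'clock': 0.6, 'joint_pos': array([-1.29257621e+00,  2.99903891e-01,  1.52100897e+00, -8.53072270e-06,
        1.32069038e+00, -6.65808396e-02]), 'qvel': array([-0.00018307, -0.00073383, -0.00119253, -0.0014864 ,  0.00122259,
       -0.00093954]), 'tau': array([-1.25932461e-04, -5.31484723e+01, -3.52828145e+01,  7.08936900e-02,
        2.13457126e-02, -2.74583641e-06]), 'tcp_pos': array([ 0.18590712, -0.51761593,  0.20543965]), 'orientation': array([[ 9.41142034e-01,  3.38011347e-01, -1.08562006e-05],
       [ 3.38011347e-01, -9.41142034e-01,  7.91362404e-06],
       [-7.54233201e-06, -1.11173632e-05, -1.00000000e+00]]), 'force': array([-0.53758836, -0.88734846,  0.20209732]), 'torque': array([ 0.00173604, -0.02633379, -0.01743308]), 'gripper_force': 0.0, 'width': 0.09390088019953784}
```

View pics/top0.png

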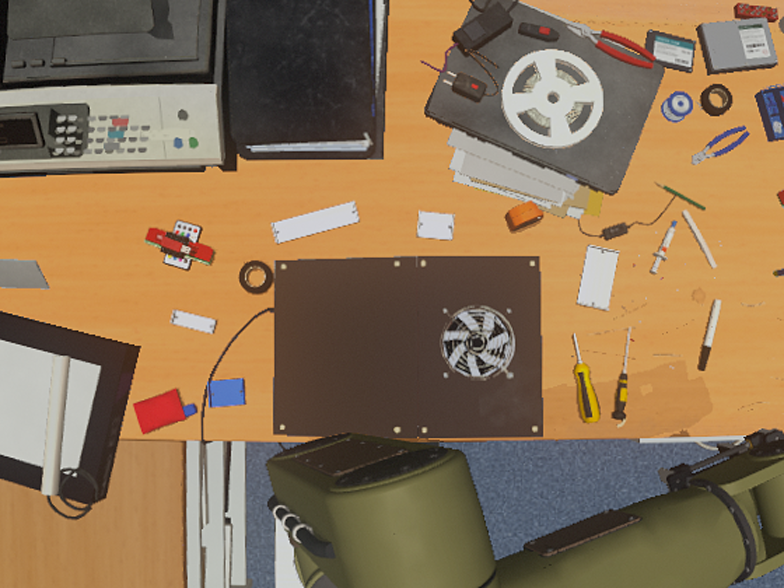

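View pics/side0.png

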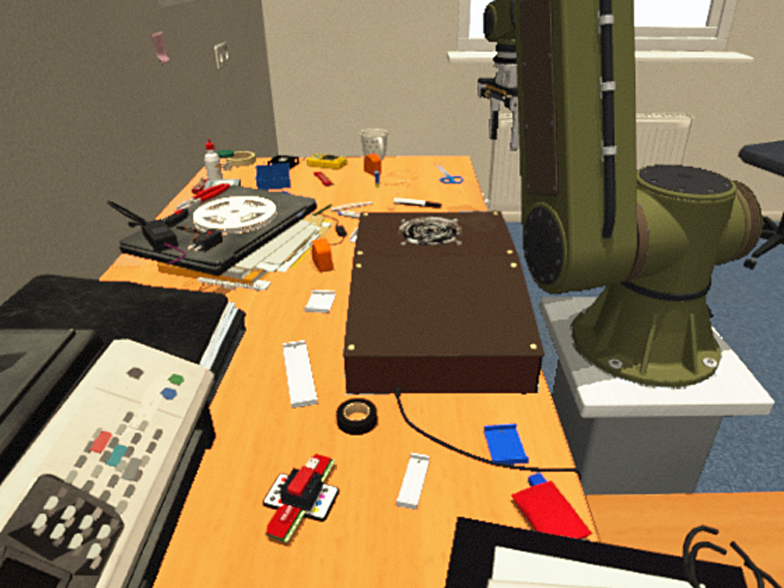

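The top view (784 px wide) shows the pile at (180,245). The rests are: USB (193,321), memory (315,222), heat sink (435,226, white) and remote (598,278). The blue decoy is at (227,392). I'm lifting first, squaring the tool, then flying to the pile.

>>> {"method": "send_rows", "body": {"steps": [{"z": -0.15, "rz": 0.146}, {"z": -0.15, "rz": 0.146}, {"z": -0.15, "rz": 0.147}, {"z": -0.08, "x": 0.1, "y": -0.1}, {"x": 0.09, "y": -0.13}, {"x": 0.09, "y": -0.13}, {"x": 0.09, "y": -0.13}, {"x": 0.09, "y": -0.13}, {"x": 0.09, "y": -0.13}, {"x": 0.09, "y": -0.13}], "jaw": 1}}

```text
validation failed for argument at $.st...
```

>>> {"method": "send_rows", "body": {"steps": [{"x": 0.09, "y": -0.13}, {"x": 0.09, "y": -0.13}, {"x": 0.08, "y": -0.13}, {"x": 0.08, "y": -0.13}, {"x": 0.08, "y": -0.13}, {"x": 0.08, "y": -0.13}, {"x": 0.08, "y": -0.13}, {"x": 0.08, "y": -0.13}, {"y": -0.13}, {"y": -0.13}]}}

```text
validation failed for argument at $.st...
```

The rows seem to need all six numbers.

>>> {"method": "send_rows", "body": {"steps": [{"x": 0, "y": 0, "z": -0.15, "rx": 0, "ry": 0, "rz": 0.146}, {"x": 0, "y": 0, "z": -0.15, "rx": 0, "ry": 0, "rz": 0.146}, {"x": 0, "y": 0, "z": -0.15, "rx": 0, "ry": 0, "rz": 0.147}, {"x": 0.1, "y": -0.1, "z": -0.08, "rx": 0, "ry": 0, "rz": 0}, {"x": 0.09, "y": -0.13, "z": 0, "rx": 0, "ry": 0, "rz": 0}, {"x": 0.09, "y": -0.13, "z": 0, "rx": 0, "ry": 0, "rz": 0}, {"x": 0.09, "y": -0.13, "z": 0, "rx": 0, "ry": 0, "rz": 0}, {"x": 0.09, "y": -0.13, "z": 0, "rx": 0, "ry": 0, "rz": 0}, {"x": 0.09, "y": -0.13, "z": 0, "rx": 0, "ry": 0, "rz": 0}, {"x": 0.09, "y": -0.13, "z": 0, "rx": 0, "ry": 0, "rz": 0}], "jaw": 1}}

```text
clock: 1.43
tcp_pos: [0.3465, -0.2959, 0.3382]
orientation: [[1.0, -0.0, 0.0], [-0.0, -1.0, -0.0], [0.0, 0.0, -1.0]]
force: [0.0, -0.2, 0.1]
width: 0.0937
gripper_force: 0.0
```

>>> {"method": "send_rows", "body": {"steps": [{"x": 0.1, "y": -0.12, "z": 0, "rx": 0, "ry": 0, "rz": 0}, {"x": 0.1, "y": -0.12, "z": 0, "rx": 0, "ry": 0, "rz": 0}, {"x": 0.1, "y": -0.12, "z": 0, "rx": 0, "ry": 0, "rz": 0}, {"x": 0.1, "y": -0.12, "z": 0, "rx": 0, "ry": 0, "rz": 0}, {"x": 0.1, "y": -0.12, "z": 0, "rx": 0, "ry": 0, "rz": 0}, {"x": 0, "y": -0.15, "z": 0, "rx": 0, "ry": 0, "rz": 0}, {"x": 0, "y": -0.15, "z": 0, "rx": 0, "ry": 0, "rz": 0}]}}

```text
clock: 2.02
tcp_pos: [0.4713, -0.0709, 0.3373]
orientation: [[1.0, 0.0, -0.001], [0.0, -1.0, 0.0], [-0.001, -0.0, -1.0]]
force: [0.4, -0.9, 0.6]
width: 0.094
gripper_force: 0.0
```

```bash
python3 - <<'E'
from h import *
p=manip.capture("wrist");save(p,"w0.png",None,1.4)
o=manip.observe();print(o["tcp_pos"],p["origin"],p["attitude"],p["fov_y"])
for n in names:
    for r in manip.mark_of(n,p)[:2]: print(n,round(r["p"],2),np.round(r["location"]),ray(p,r["location"],0.004)[0].round(3))
E
```

```text
[ 0.47095098 -0.06594035  0.33796501] [ 0.5518765  -0.07147947  0.51634411] [[ 1.17780139e-03  9.61130936e-01  2.76090452e-01]
 [-9.99999296e-01  1.17174569e-03  1.86893584e-04]
 [-1.43878592e-04 -2.76090478e-01  9.61131639e-01]] 61.05604140428182
usb 0.24 [332.  80.] [ 0.591 -0.135  0.004]
rest_usb 0.95 [ 25. 205.] [0.416 0.309 0.004]
rest_heatsink 0.77 [331.  82.] [ 0.588 -0.133  0.004]
rest_heatsink 0.74 [ 83. 287.] [0.282 0.246 0.004]
rest_memory 0.64 [168.  75.] [0.597 0.086 0.004]
rest_memory 0.54 [541. 150.] [ 0.497 -0.431  0.004]
rest_remote 0.62 [542. 149.] [ 0.498 -0.432  0.004]
tape_roll 0.74 [ 97. 151.] [0.496 0.194 0.004]
tape_measure 0.69 [456.  66.] [ 0.607 -0.298  0.004]
```

View pics/w0.png

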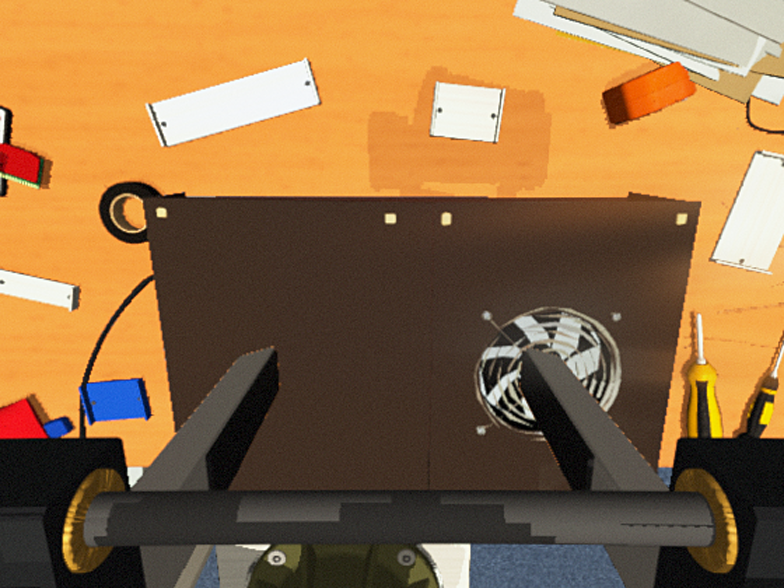

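The wrist view shows the memory rest at (233,102), heat sink rest at (467,112) and remote rest at (750,212), all well clear. The blue decoy is at (115,400). Next I go to the pile and fit the rests from these views by silhouette.

>>> {"method": "send_rows", "body": {"steps": [{"x": -0.01, "y": -0.155, "z": 0, "rx": 0, "ry": 0, "rz": 0}, {"x": -0.01, "y": -0.155, "z": 0, "rx": 0, "ry": 0, "rz": 0}, {"x": -0.01, "y": -0.155, "z": 0, "rx": 0, "ry": 0, "rz": 0}, {"x": -0.01, "y": -0.155, "z": 0, "rx": 0, "ry": 0, "rz": 0}, {"x": -0.01, "y": -0.155, "z": 0, "rx": 0, "ry": 0, "rz": 0}, {"x": -0.01, "y": -0.155, "z": 0, "rx": 0, "ry": 0, "rz": 0}, {"x": -0.01, "y": -0.155, "z": 0, "rx": 0, "ry": 0, "rz": 0}, {"x": -0.01, "y": -0.155, "z": 0, "rx": 0, "ry": 0, "rz": 0}, {"x": -0.01, "y": -0.155, "z": 0, "rx": 0, "ry": 0, "rz": 0}, {"x": -0.01, "y": -0.155, "z": 0, "rx": 0, "ry": 0, "rz": 0}]}}

```text
clock: 3.4
tcp_pos: [0.4456, 0.3165, 0.338]
orientation: [[1.0, -0.001, 0.0], [-0.001, -1.0, 0.0], [0.0, -0.0, -1.0]]
force: [1.6, -1.1, -0.4]
width: 0.0942
gripper_force: 0.0
```

```bash
cat >> h.py <<'E'
from scipy.optimize import minimize
def boxpts(b,pose):
    x0,x1,y0,y1,z0,z1=b; x,y,t=pose
    P=np.array([[a,c,d] for a in(x0,x1) for c in(y0,y1) for d in(z0,z1)],float)
    c,s=np.cos(t),np.sin(t)
    return np.c_[x+c*P[:,0]-s*P[:,1],y+s*P[:,0]+c*P[:,1],P[:,2]]
def render(p,boxes,pose,S=4):
    m=np.zeros((420*S,560*S),np.uint8)
    for b in boxes:
        h=cv2.convexHull(proj(p,boxpts(b,pose)).astype(np.float32))
        cv2.fillConvexPoly(m,np.round((h+.5)*S-.5).astype(np.int32),255)
    return cv2.resize(m,(560,420),interpolation=cv2.INTER_AREA)/255.
def fit(p,mask,boxes,pose0):
    m=mask.astype(float)
    def cost(v):
        r=render(p,boxes,(v[0]/100,v[1]/100,v[2])); return -np.minimum(r,m).sum()/max(1,np.maximum(r,m).sum())
    best=None
    for t in pose0[2]:
        r=minimize(cost,[pose0[0]*100,pose0[1]*100,t],method="Nelder-Mead",options=dict(initial_simplex=np.array([[pose0[0]*100+a,pose0[1]*100+b,t+c] for a,b,c in((0,0,0),(1.,0,0),(0,1.,0),(0,0,.25))]),xatol=.005,fatol=1e-4))
        if best is None or r.fun<best.fun: best=r
    return np.array([best.x[0]/100,best.x[1]/100,best.x[2]]),-best.fun
def comp(m,uv,rad=12):
    m=cv2.morphologyEx(m.astype(np.uint8),cv2.MORPH_CLOSE,np.ones((3,3)))
    n,l=cv2.connectedComponents(m); u,v=np.int32(uv); w=l[max(0,v-rad):v+rad,max(0,u-rad):u+rad]
    k=np.bincount(w[w>0]).argmax(); return l==k
def rest(lx,ly,ax):
    a,b=lx/2,ly/2
    e=[(-a,-a+.003,-b,b,0,.012),(a-.003,a,-b,b,0,.012)] if ax=="x" else [(-a,a,-b,-b+.003,0,.012),(-a,a,b-.003,b,0,.012)]
    return [(-a,a,-b,b,0,.004)]+e
RESTS=dict(rest_usb=rest(.026,.082,"y"),rest_heatsink=rest(.048,.066,"y"),rest_memory=rest(.04,.159,"y"),rest_remote=rest(.112,.06,"x"))
def fitrest(p,n,xy):
    hsv=cv2.cvtColor(p["frame"],cv2.COLOR_RGB2HSV)
    m=comp((hsv[...,1]<60)&(hsv[...,2]>120),proj(p,[*xy,.004])[0])
    return fit(p,m,RESTS[n],(*xy,np.arange(-1.5,1.6,.5)))
E
cat > a.py <<'E'
from h import *
import pickle
p=manip.capture("wrist");save(p,"w1.png",None,1.4)
t=manip.capture("top");s=manip.capture("side");pickle.dump((p,t,s),open("c1.pkl","wb"))
o=manip.observe();print(o["tcp_pos"])
for n in names:
    for r in manip.mark_of(n,p)[:2]: print(n,round(r["p"],2),np.round(r["location"]),ray(p,r["location"],0.004)[0].round(3))
for n,xy in dict(rest_usb=(.416,.31),rest_heatsink=(.587,-.133),rest_memory=(.6,.087),rest_remote=(.497,-.432)).items():
    for q in (p,t):
        try: print(n,*fitrest(q,n,xy))
        except Exception as e: print(n,e)
E
python3 a.py
```

```text
[0.4455315  0.31646311 0.33709297]
usb 0.67 [272.  94.] [0.548 0.334 0.004]
heatsink 0.82 [266.  90.] [0.554 0.341 0.004]
remote 0.62 [267.  86.] [0.558 0.34  0.004]
rest_usb 0.71 [287. 189.] [0.416 0.313 0.004]
rest_usb 0.19 [273.  94.] [0.548 0.332 0.004]
rest_heatsink 0.79 [329. 271.] [0.285 0.247 0.004]
rest_memory 0.79 [457.  56.] [0.595 0.09  0.004]
tape_roll 0.76 [374. 131.] [0.499 0.191 0.004]
rest_usb [ 0.41432401  0.30966694 -0.2432724 ] 0.8936947350170491
rest_usb [ 0.41480245  0.31229698 -0.23720184] 0.8908811117069645
rest_heatsink attempt to get argmax of an empty sequence
rest_heatsink [ 0.59025691 -0.13324929 -0.09824109] 0.9398565092409006
rest_memory [0.5961719 0.0929996 0.258522 ] 0.9087110994446287
rest_memory [0.59794375 0.08695607 0.26385084] 0.951094365115428
rest_remote attempt to get argmax of an empty sequence
rest_remote [ 0.49297441 -0.43351018 -0.21783183] 0.9584915288445793
```

View pics/w1.png

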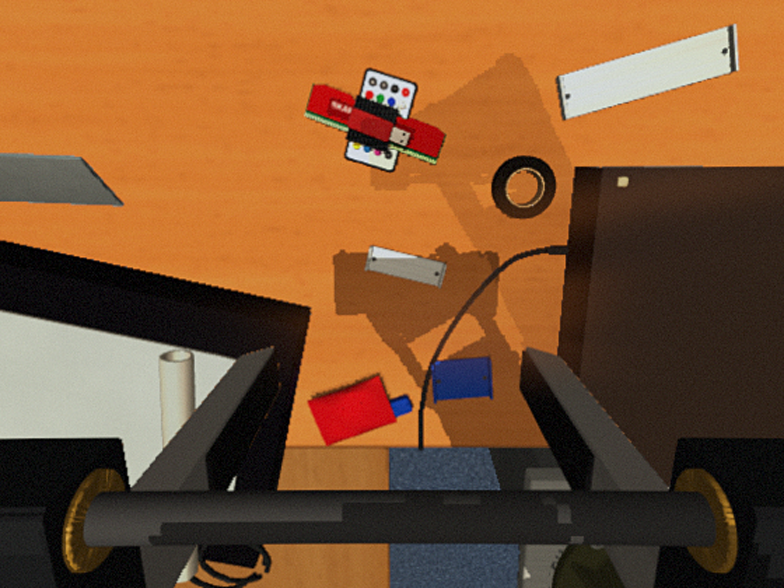

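The pile is at (375,120), with the USB plug pointing right and down at (400,135). I'm moving closer to measure it.

>>> {"method": "send_rows", "body": {"steps": [{"x": 0, "y": -0.02, "z": 0.13, "rx": 0, "ry": 0, "rz": 0}, {"x": 0, "y": -0.02, "z": 0.13, "rx": 0, "ry": 0, "rz": 0}, {"x": 0, "y": -0.02, "z": 0.13, "rx": 0, "ry": 0, "rz": 0}, {"x": 0, "y": -0.02, "z": 0.13, "rx": 0, "ry": 0, "rz": 0}, {"x": 0, "y": 0, "z": 0.13, "rx": 0, "ry": 0, "rz": 0}, {"x": 0, "y": 0, "z": 0, "rx": 0, "ry": 0, "rz": 0}, {"x": 0, "y": 0, "z": 0, "rx": 0, "ry": 0, "rz": 0}]}}

```text
clock: 4.63
tcp_pos: [0.4457, 0.3346, 0.1753]
orientation: [[1.0, -0.0, -0.002], [-0.0, -1.0, -0.001], [-0.002, 0.001, -1.0]]
force: [0.7, 0.2, 0.5]
width: 0.0942
gripper_force: 0.0
```

```bash
cat > b.py <<'E'
from h import *
import pickle,sys
p=manip.capture("wrist");save(p,sys.argv[1]+".png",None,1.4)
pickle.dump(p,open(sys.argv[1]+".pkl","wb"))
o=manip.observe();print(o["tcp_pos"],p["origin"])
Z=dict(usb=.0375,heatsink=.0155,memory=.008,remote=0,rest_usb=0)
for n in Z:
    for r in manip.mark_of(n,p)[:2]: print(n,round(r["p"],2),np.round(r["location"]),ray(p,r["location"],Z[n])[0].round(4))
E
python3 b.py w2
```

```text
[0.44640171 0.33501953 0.17708511] [0.52634938 0.33419737 0.35434696]
usb 0.57 [284.  80.] [0.5507 0.3346 0.0375]
heatsink 0.86 [279.  80.] [0.5517 0.339  0.0155]
heatsink 0.62 [287.  82.] [0.5504 0.3322 0.0155]
rest_usb 0.84 [308. 225.] [0.4112 0.3101 0.    ]
```

View pics/w2.png

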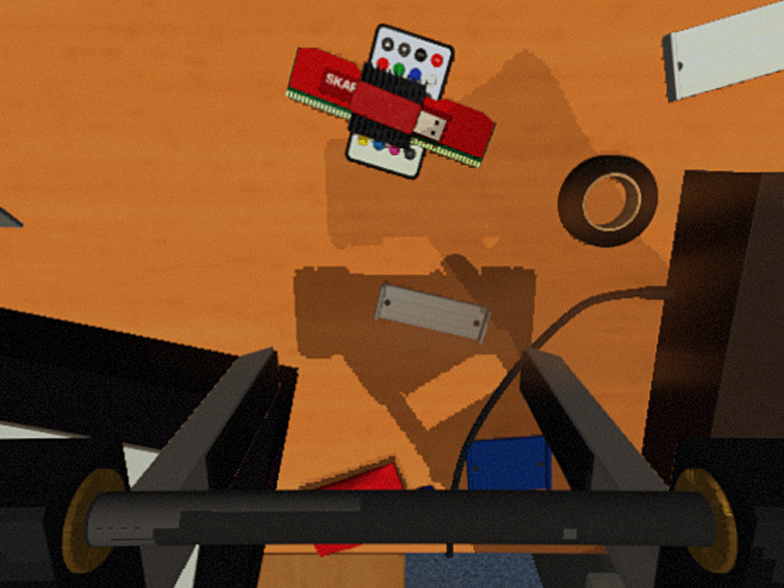

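The pile fills (285–495, 25–180). I'll enlarge it to read corners.

```bash
python3 -c "
from h import *
import pickle
p=pickle.load(open('w2.pkl','rb'));save(p,'z2.png',(195,10,365,135),4.7)"
```

```text
(no output)
```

View pics/z2.png

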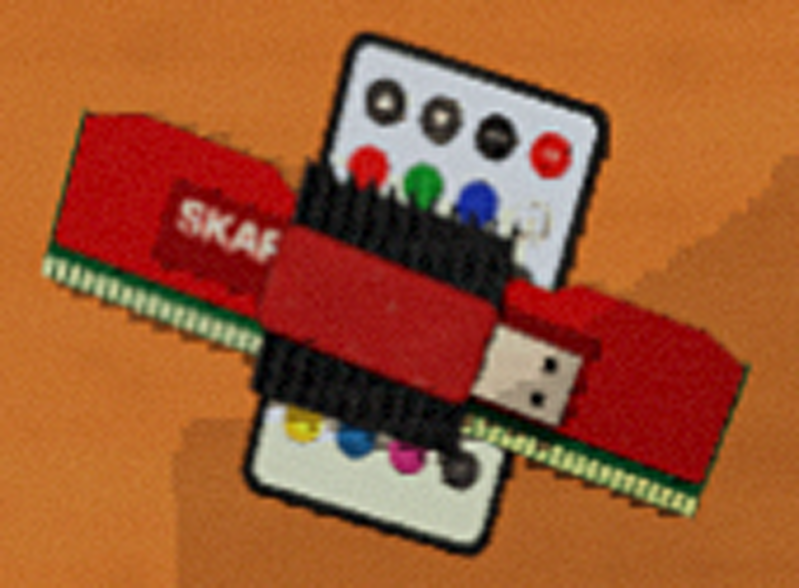

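```bash
cat > c.py <<'E'
from h import *
import pickle
p=pickle.load(open('w2.pkl','rb'))
Q=dict(usbbody=([(283,226),(510,305),(470,405),(262,315)],.0455),usball=([(283,226),(583,350),(565,425),(262,315)],.043),
heatsink=([(305,160),(515,235),(460,450),(255,390)],.0375),memory=([(85,112),(748,368),(693,515),(45,270)],.013),remote=([(360,35),(607,110),(480,555),(248,480)],.006))
for n,(c,z) in Q.items():
    w=ray(p,np.array(c)/4.7-.5+.5/4.7+[195,10],z)[:,:2]
    r=w[1]-w[0]+w[2]-w[3]   # image-right (~ -y world)
    l=w[0]-w[3]+w[1]-w[2]
    print(n,w.mean(0).round(4),"right len %.4f ang from -y %.3f; up len %.4f ang from x %.3f"%(np.hypot(*r)/2,np.arctan2(r[0],-r[1]),np.hypot(*l)/2,np.arctan2(l[1],l[0])))
E
python3 c.py
```

```text
usbbody [0.5524 0.3413] right len 0.0397 ang from -y -0.347; up len 0.0161 ang from x -0.339
usball [0.55   0.3339] right len 0.0558 ang from -y -0.346; up len 0.0137 ang from x -0.251
heatsink [0.5535 0.3411] right len 0.0382 ang from -y -0.292; up len 0.0377 ang from x -0.255
memory [0.5539 0.3387] right len 0.1322 ang from -y -0.341; up len 0.0285 ang from x -0.328
remote [0.5575 0.3343] right len 0.0483 ang from -y -0.283; up len 0.0833 ang from x -0.281
```

```bash
cat > go.py <<'E'
from h import *
import sys
# go.py x y z yaw : turn share total, then shift shares in the turned tool frame
x,y,z,yaw=map(float,sys.argv[1:5]); o=manip.observe(); R=o["orientation"]
cur=np.arctan2(R[1,0],R[0,0]); d=(yaw-cur+np.pi)%(2*np.pi)-np.pi
T=np.array([[np.cos(yaw),np.sin(yaw),0],[np.sin(yaw),-np.cos(yaw),0],[0,0,-1]])
v=np.array([x,y,z])-o["tcp_pos"]
print("tcp",o["tcp_pos"].round(4),"yaw %.3f"%cur,"q",o["joint_pos"].round(2),"w %.4f"%o["width"])
print("rz total %.3f"%(-d/(np.pi/4)),"shift after turn",(T.T@v/.25).round(3),"shift in present frame",(R.T@v/.25).round(3))
E
python3 go.py .5525 .341 .040 1.226
python3 - <<'E'
from h import *
import pickle
p,t,s=pickle.load(open("c1.pkl","rb"))
# box top corner: wrist w1 (574,167)?, top (275,260)
for z in (0,.05,.08,.1,.12,.15): print(z,ray(t,np.array([275,260])/1.4,z)[0,:2].round(3),ray(p,np.array([574,167])/1.4,z)[0,:2].round(3))
E
```

```text
tcp [0.4464 0.3351 0.177 ] yaw -0.000 q [0.58 0.34 1.54 0.   1.26 2.15] w 0.0941
rz total -1.561 shift after turn [0.166 0.392 0.548] shift in present frame [ 0.423 -0.023  0.549]
0 [0.527 0.161] [0.514 0.141]
0.05 [0.52  0.152] [0.515 0.158]
0.08 [0.516 0.147] [0.516 0.168]
0.1 [0.514 0.143] [0.516 0.175]
0.12 [0.511 0.14 ] [0.517 0.182]
0.15 [0.507 0.134] [0.518 0.192]
```

```bash
python3 - <<'E'
from h import *
import pickle
p,t,s=pickle.load(open("c1.pkl","rb"))
# w0 camera: reuse p with w0 pose
w=dict(p);w["origin"]=[0.5518765,-0.07147947,0.51634411];w["attitude"]=[[1.17780139e-03,9.61130936e-01,2.76090452e-01],[-9.99999296e-01,1.17174569e-03,1.86893584e-04],[-1.43878592e-04,-2.76090478e-01,9.61131639e-01]]
for z in (.06,.07,.08,.09,.1,.11): print(z,*[ray(q,np.array(c)/1.4,z)[0,:2].round(4) for q,c in ((t,[283,267]),(w,[161.5,212.5]),(p,[623,182]),(t,[535,265]),(w,[682,219]))])
E
```

```text
0.06 [0.5065 0.1362] [0.5006 0.1428] [0.5025 0.117 ] [ 0.508  -0.3057] [ 0.4952 -0.3267]
0.07 [0.5053 0.1345] [0.5018 0.1381] [0.503  0.1213] [ 0.5067 -0.3036] [ 0.4964 -0.3211]
0.08 [0.504  0.1329] [0.5029 0.1334] [0.5035 0.1257] [ 0.5054 -0.3016] [ 0.4977 -0.3155]
0.09 [0.5027 0.1312] [0.504  0.1287] [0.504 0.13 ] [ 0.5042 -0.2995] [ 0.4989 -0.3099]
0.1 [0.5015 0.1295] [0.5051 0.124 ] [0.5045 0.1344] [ 0.5029 -0.2975] [ 0.5002 -0.3044]
0.11 [0.5002 0.1278] [0.5063 0.1193] [0.505  0.1387] [ 0.5016 -0.2954] [ 0.5014 -0.2988]
```

>>> {"method": "send_rows", "body": {"steps": [{"x": 0, "y": 0, "z": 0, "rx": 0, "ry": 0, "rz": -0.156}, {"x": 0, "y": 0, "z": 0, "rx": 0, "ry": 0, "rz": -0.156}, {"x": 0, "y": 0, "z": 0, "rx": 0, "ry": 0, "rz": -0.156}, {"x": 0, "y": 0, "z": 0, "rx": 0, "ry": 0, "rz": -0.156}, {"x": 0, "y": 0, "z": 0, "rx": 0, "ry": 0, "rz": -0.156}, {"x": 0, "y": 0, "z": 0, "rx": 0, "ry": 0, "rz": -0.156}, {"x": 0, "y": 0, "z": 0, "rx": 0, "ry": 0, "rz": -0.156}, {"x": 0, "y": 0, "z": 0, "rx": 0, "ry": 0, "rz": -0.156}, {"x": 0, "y": 0, "z": 0, "rx": 0, "ry": 0, "rz": -0.156}, {"x": 0, "y": 0, "z": 0, "rx": 0, "ry": 0, "rz": -0.157}]}}

```text
clock: 5.77
tcp_pos: [0.4461, 0.335, 0.1763]
orientation: [[0.332, 0.943, 0.001], [0.943, -0.332, 0.001], [0.001, 0.001, -1.0]]
force: [0.6, -0.8, -0.3]
width: 0.0936
gripper_force: 0.0
```

>>> {"method": "send_rows", "body": {"steps": [{"x": 0.055, "y": 0.13, "z": 0.05, "rx": 0, "ry": 0, "rz": 0}, {"x": 0.055, "y": 0.13, "z": 0.05, "rx": 0, "ry": 0, "rz": 0}, {"x": 0.056, "y": 0.132, "z": 0.05, "rx": 0, "ry": 0, "rz": 0}, {"x": 0, "y": 0, "z": 0.1, "rx": 0, "ry": 0, "rz": 0}, {"x": 0, "y": 0, "z": 0.1, "rx": 0, "ry": 0, "rz": 0}, {"x": 0, "y": 0, "z": 0.06, "rx": 0, "ry": 0, "rz": 0}, {"x": 0, "y": 0, "z": 0, "rx": 0, "ry": 0, "rz": 0}, {"x": 0, "y": 0, "z": 0, "rx": 0, "ry": 0, "rz": 0}, {"x": 0, "y": 0, "z": 0, "rx": 0, "ry": 0, "rz": 0}]}}

```text
clock: 6.52
tcp_pos: [0.5528, 0.3412, 0.0749]
orientation: [[0.338, 0.941, 0.002], [0.941, -0.338, 0.001], [0.002, 0.002, -1.0]]
force: [0.9, -0.3, -0.1]
width: 0.0941
gripper_force: 0.0
```

```bash
python3 go.py .5525 .341 .040 1.226
```

```text
tcp [0.5528 0.3412 0.0749] yaw 1.226 q [0.5  0.64 1.34 0.   1.16 0.84] w 0.0941
rz total 0.000 shift after turn [-0.001 -0.001  0.14 ] shift in present frame [-0.002 -0.001  0.14 ]
```

>>> {"method": "send_rows", "body": {"steps": [{"x": 0, "y": 0, "z": 0.05, "rx": 0, "ry": 0, "rz": 0}, {"x": 0, "y": 0, "z": 0.05, "rx": 0, "ry": 0, "rz": 0}, {"x": 0, "y": 0, "z": 0.04, "rx": 0, "ry": 0, "rz": 0}, {"x": 0, "y": 0, "z": 0, "rx": 0, "ry": 0, "rz": 0}, {"x": 0, "y": 0, "z": 0, "rx": 0, "ry": 0, "rz": 0}, {"x": 0, "y": 0, "z": 0, "rx": 0, "ry": 0, "rz": 0}]}}

```text
clock: 7.02
tcp_pos: [0.5523, 0.3409, 0.0381]
orientation: [[0.338, 0.941, 0.0], [0.941, -0.338, 0.0], [0.0, 0.0, -1.0]]
force: [0.4, 0.9, 0.5]
width: 0.0937
gripper_force: 0.0
```

```bash
python3 go.py .5525 .341 .040 1.226; python3 - <<'E'
from h import *
p=manip.capture("wrist");s=manip.capture("side")
a=cv2.resize(p["frame"][60:340,150:430],None,fx=2,fy=2);c=np.int32(proj(s,[.55,.34,.03])[0]);print(c)
b=cv2.resize(s["frame"][max(0,c[1]-45):c[1]+45,max(0,c[0]-18):c[0]+18] if 0 else s["frame"][c[1]-50:c[1]+50,c[0]-20:c[0]+20],(224,560))
cv2.imwrite("pics/g1.png",np.hstack([a,b])[:,:,::-1])
E
```

```text
tcp [0.5523 0.3409 0.0381] yaw 1.226 q [ 0.5   0.69  1.36 -0.    1.1   0.84] w 0.0937
rz total 0.000 shift after turn [ 0.001  0.001 -0.007] shift in present frame [ 0.001  0.001 -0.007]
[217 346]
```

View pics/g1.png

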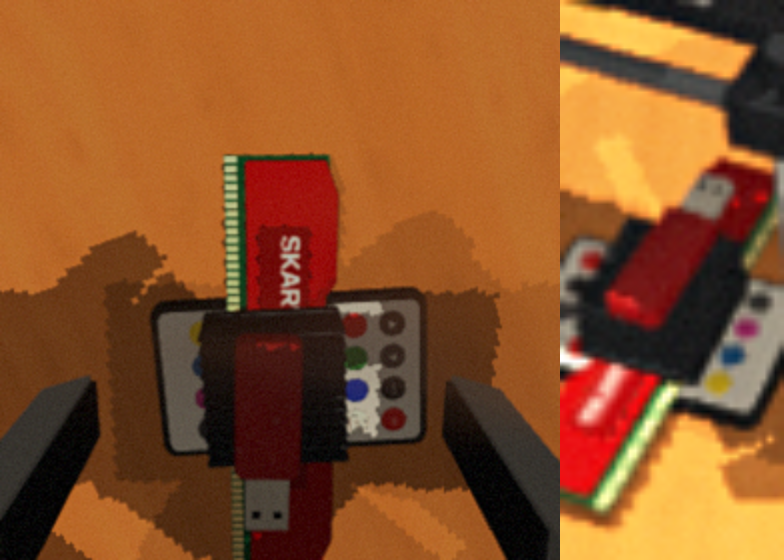

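The USB stick (268,400) is centred between the fingers and aligned. I'm raising slightly and closing.

>>> {"method": "send_rows", "body": {"steps": [{"x": 0, "y": 0, "z": -0.006, "rx": 0, "ry": 0, "rz": 0}, {"x": 0, "y": 0, "z": 0, "rx": 0, "ry": 0, "rz": 0}]}}

```text
clock: 7.28
tcp_pos: [0.5524, 0.3409, 0.0401]
orientation: [[0.338, 0.941, 0.001], [0.941, -0.338, 0.0], [0.001, 0.001, -1.0]]
force: [0.1, -0.2, 0.3]
width: 0.0939
gripper_force: 0.0
```

>>> {"method": "send_rows", "body": {"steps": [{"x": 0, "y": 0, "z": 0, "rx": 0, "ry": 0, "rz": 0}, {"x": 0, "y": 0, "z": 0, "rx": 0, "ry": 0, "rz": 0}, {"x": 0, "y": 0, "z": 0, "rx": 0, "ry": 0, "rz": 0}, {"x": 0, "y": 0, "z": 0, "rx": 0, "ry": 0, "rz": 0}, {"x": 0, "y": 0, "z": 0, "rx": 0, "ry": 0, "rz": 0}, {"x": 0, "y": 0, "z": 0, "rx": 0, "ry": 0, "rz": 0}, {"x": 0, "y": 0, "z": 0, "rx": 0, "ry": 0, "rz": 0}, {"x": 0, "y": 0, "z": 0, "rx": 0, "ry": 0, "rz": 0}, {"x": 0, "y": 0, "z": 0, "rx": 0, "ry": 0, "rz": 0}, {"x": 0, "y": 0, "z": 0, "rx": 0, "ry": 0, "rz": 0}], "jaw": -1}}

```text
clock: 8.12
tcp_pos: [0.5521, 0.3408, 0.0395]
orientation: [[0.338, 0.941, -0.0], [0.941, -0.338, 0.0], [0.0, -0.0, -1.0]]
force: [0.3, -0.3, 0.6]
width: 0.0307
gripper_force: 0.0
```

>>> {"method": "send_rows", "body": {"steps": [{"x": 0, "y": 0, "z": 0, "rx": 0, "ry": 0, "rz": 0}, {"x": 0, "y": 0, "z": 0, "rx": 0, "ry": 0, "rz": 0}, {"x": 0, "y": 0, "z": 0, "rx": 0, "ry": 0, "rz": 0}, {"x": 0, "y": 0, "z": 0, "rx": 0, "ry": 0, "rz": 0}, {"x": 0, "y": 0, "z": -0.03, "rx": 0, "ry": 0, "rz": 0}, {"x": 0, "y": 0, "z": -0.1, "rx": 0, "ry": 0, "rz": 0}, {"x": 0, "y": 0, "z": -0.1, "rx": 0, "ry": 0, "rz": 0}, {"x": 0, "y": 0, "z": 0, "rx": 0, "ry": 0, "rz": 0}, {"x": 0, "y": 0, "z": 0, "rx": 0, "ry": 0, "rz": 0}]}}

```text
clock: 8.87
tcp_pos: [0.5528, 0.3412, 0.0988]
orientation: [[0.338, 0.941, 0.003], [0.941, -0.338, 0.001], [0.002, 0.002, -1.0]]
force: [-0.1, 0.1, -0.6]
width: 0.0172
gripper_force: 30.0
```

```bash
python3 - <<'E'
# usb body centre (grasp) when usb origin at rest centre, y axis yaw -0.24
import numpy as np
t=-.24; print(.4146-np.sin(t)*.008,.311+np.cos(t)*.008)
E
python3 go.py .4165 .3188 .0065 1.331;python3 - <<'E'
from h import *
p=manip.capture("wrist");s=manip.capture("side")
a=cv2.resize(p["frame"][60:340,150:430],None,fx=2,fy=2);c=np.int32(proj(s,[.55,.34,.06])[0])
b=cv2.resize(s["frame"][c[1]-50:c[1]+50,c[0]-20:c[0]+20],(224,560))
cv2.imwrite("pics/g2.png",np.hstack([a,b])[:,:,::-1])
E
```

```text
0.4165016210114171 0.3187707037988162
tcp [0.5528 0.3412 0.0988] yaw 1.226 q [ 0.5   0.61  1.32 -0.    1.2   0.84] w 0.0172
rz total -0.134 shift after turn [-0.216 -0.508  0.369] shift in present frame [-0.269 -0.483  0.368]
```

View pics/g2.png

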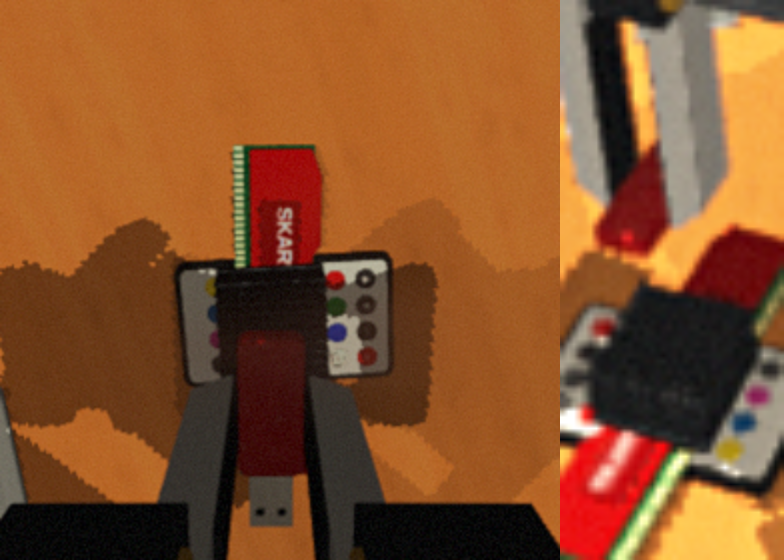

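The USB stick is held straight at (272,410) and the pile is undisturbed. Carrying it to its rest.

>>> {"method": "send_rows", "body": {"steps": [{"x": 0, "y": 0, "z": 0, "rx": 0, "ry": 0, "rz": -0.134}, {"x": -0.043, "y": -0.1, "z": 0, "rx": 0, "ry": 0, "rz": 0}, {"x": -0.043, "y": -0.102, "z": 0, "rx": 0, "ry": 0, "rz": 0}, {"x": -0.043, "y": -0.102, "z": 0, "rx": 0, "ry": 0, "rz": 0}, {"x": -0.043, "y": -0.102, "z": 0.05, "rx": 0, "ry": 0, "rz": 0}, {"x": -0.044, "y": -0.102, "z": 0.1, "rx": 0, "ry": 0, "rz": 0}, {"x": 0, "y": 0, "z": 0.1, "rx": 0, "ry": 0, "rz": 0}, {"x": 0, "y": 0, "z": 0.05, "rx": 0, "ry": 0, "rz": 0}, {"x": 0, "y": 0, "z": 0, "rx": 0, "ry": 0, "rz": 0}, {"x": 0, "y": 0, "z": 0, "rx": 0, "ry": 0, "rz": 0}]}}

```text
clock: 9.8
tcp_pos: [0.4156, 0.3182, 0.0213]
orientation: [[0.237, 0.971, -0.002], [0.971, -0.237, -0.001], [-0.001, -0.001, -1.0]]
force: [-1.0, 0.8, 0.3]
width: 0.0173
gripper_force: 30.0
```

```bash
python3 go.py .4165 .3188 .0065 1.331;python3 - <<'E'
from h import *
p=manip.capture("wrist");s=manip.capture("side")
a=cv2.resize(p["frame"][60:340,150:430],None,fx=2,fy=2);c=np.int32(proj(s,[.4165,.31,.02])[0])
b=cv2.resize(s["frame"][c[1]-50:c[1]+50,c[0]-20:c[0]+20],(224,560))
cv2.imwrite("pics/g3.png",np.hstack([a,b])[:,:,::-1])
E
```

```text
tcp [0.4156 0.3182 0.0213] yaw 1.331 q [ 0.58  0.48  1.76 -0.    0.91  0.82] w 0.0173
rz total 0.000 shift after turn [0.003 0.003 0.059] shift in present frame [0.003 0.003 0.059]
```

View pics/g3.png

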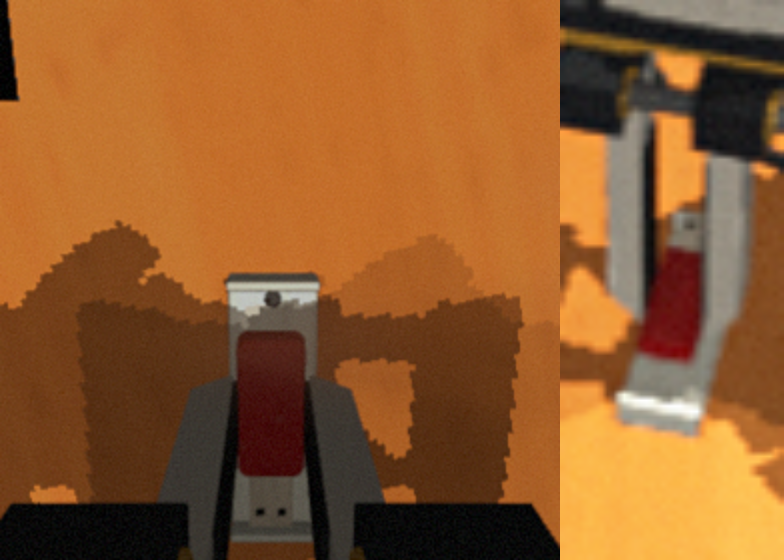

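>>> {"method": "send_rows", "body": {"steps": [{"x": 0.003, "y": 0.003, "z": 0.03, "rx": 0, "ry": 0, "rz": 0}, {"x": 0, "y": 0, "z": 0.016, "rx": 0, "ry": 0, "rz": 0}, {"x": 0, "y": 0, "z": 0.01, "rx": 0, "ry": 0, "rz": 0}, {"x": 0, "y": 0, "z": 0, "rx": 0, "ry": 0, "rz": 0}, {"x": 0, "y": 0, "z": 0, "rx": 0, "ry": 0, "rz": 0}, {"x": 0, "y": 0, "z": 0, "rx": 0, "ry": 0, "rz": 0}]}}

```text
clock: 10.4
tcp_pos: [0.417, 0.3191, 0.0081]
orientation: [[0.237, 0.971, 0.0], [0.971, -0.237, 0.0], [0.0, 0.0, -1.0]]
force: [0.1, 0.0, -0.2]
width: 0.0176
gripper_force: 30.0
```

```bash
python3 go.py .4165 .3188 .0065 1.331
```

```text
tcp [0.417  0.3191 0.0081] yaw 1.331 q [0.58 0.5  1.76 0.   0.89 0.82] w 0.0176
rz total 0.000 shift after turn [-0.002 -0.001  0.006] shift in present frame [-0.002 -0.001  0.006]
```

>>> {"method": "send_rows", "body": {"steps": [{"x": 0, "y": 0, "z": 0.006, "rx": 0, "ry": 0, "rz": 0}, {"x": 0, "y": 0, "z": 0, "rx": 0, "ry": 0, "rz": 0}, {"x": 0, "y": 0, "z": 0, "rx": 0, "ry": 0, "rz": 0}]}}

```text
clock: 10.65
tcp_pos: [0.4169, 0.319, 0.0065]
orientation: [[0.237, 0.971, 0.0], [0.971, -0.237, -0.0], [-0.0, 0.0, -1.0]]
force: [-0.2, -0.6, 0.4]
width: 0.0178
gripper_force: 30.0
```

>>> {"method": "send_rows", "body": {"steps": [{"x": 0, "y": 0, "z": 0, "rx": 0, "ry": 0, "rz": 0}, {"x": 0, "y": 0, "z": 0, "rx": 0, "ry": 0, "rz": 0}, {"x": 0, "y": 0, "z": 0, "rx": 0, "ry": 0, "rz": 0}, {"x": 0, "y": 0, "z": 0, "rx": 0, "ry": 0, "rz": 0}, {"x": 0, "y": 0, "z": 0, "rx": 0, "ry": 0, "rz": 0}, {"x": 0, "y": 0, "z": -0.05, "rx": 0, "ry": 0, "rz": 0}, {"x": 0, "y": 0, "z": -0.1, "rx": 0, "ry": 0, "rz": 0}, {"x": 0, "y": 0, "z": -0.12, "rx": 0, "ry": 0, "rz": 0}, {"x": 0, "y": 0, "z": -0.12, "rx": 0, "ry": 0, "rz": 0}, {"x": 0, "y": 0, "z": 0, "rx": 0, "ry": 0, "rz": 0}], "jaw": 0.6}}

```text
clock: 11.48
tcp_pos: [0.4188, 0.3204, 0.1094]
orientation: [[0.237, 0.971, 0.007], [0.971, -0.237, 0.005], [0.006, 0.005, -1.0]]
force: [0.6, 0.8, 1.0]
width: 0.0751
gripper_force: 0.0
```

```bash
python3 go.py .5535 .341 .019 1.296; python3 - <<'E'
from h import *
t=manip.capture("top")
c=np.int32(proj(t,[.4165,.31,.0])[0]);d=np.int32(proj(t,[.5535,.341,.0])[0]);print(c,d)
p=manip.capture("wrist")
w=cv2.resize(p["frame"],(560,420))
f=lambda q,c:cv2.resize(q["frame"][c[1]-30:c[1]+30,c[0]-33:c[0]+33],(231,210),interpolation=cv2.INTER_CUBIC)
cv2.imwrite("pics/g4.png",np.hstack([w,np.vstack([f(t,c),f(t,d)])])[:,:,::-1])
for n,z in (("usb",.004),("heatsink",.0155)):
  for r in manip.mark_of(n,p)[:2]: print(n,r["p"],ray(p,r["location"],z)[0])
E
```

```text
tcp [0.4188 0.3204 0.1094] yaw 1.331 q [0.58 0.35 1.7  0.   1.09 0.82] w 0.0751
rz total 0.045 shift after turn [0.226 0.496 0.362] shift in present frame [0.206 0.502 0.366]
[139 228] [128 176]
usb 0.96 [0.41817113 0.31087241 0.004     ]
heatsink 0.94 [0.55649482 0.34204627 0.0155    ]
```

View pics/g4.png

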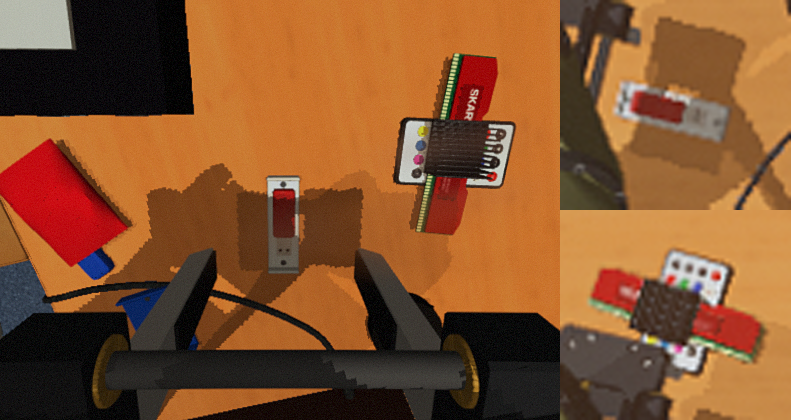

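The USB stick lies centred in its rest (283,225) and the pile is intact. Next is the heat sink.

>>> {"method": "send_rows", "body": {"steps": [{"x": 0, "y": 0, "z": 0, "rx": 0, "ry": 0, "rz": 0.045}, {"x": 0.046, "y": 0.1, "z": 0, "rx": 0, "ry": 0, "rz": 0}, {"x": 0.046, "y": 0.1, "z": 0, "rx": 0, "ry": 0, "rz": 0}, {"x": 0.046, "y": 0.1, "z": 0, "rx": 0, "ry": 0, "rz": 0}, {"x": 0.046, "y": 0.1, "z": 0, "rx": 0, "ry": 0, "rz": 0}, {"x": 0.045, "y": 0.1, "z": 0, "rx": 0, "ry": 0, "rz": 0}, {"x": 0, "y": 0, "z": 0.1, "rx": 0, "ry": 0, "rz": 0}, {"x": 0, "y": 0, "z": 0.06, "rx": 0, "ry": 0, "rz": 0}, {"x": 0, "y": 0, "z": 0, "rx": 0, "ry": 0, "rz": 0}, {"x": 0, "y": 0, "z": 0, "rx": 0, "ry": 0, "rz": 0}]}}

```text
clock: 12.52
tcp_pos: [0.552, 0.3398, 0.0623]
orientation: [[0.271, 0.962, -0.003], [0.962, -0.271, -0.002], [-0.002, -0.002, -1.0]]
force: [0.3, -0.3, 0.2]
width: 0.0752
gripper_force: 0.0
```

```bash
python3 go.py .5545 .341 .019 1.296; python3 - <<'E'
from h import *
p=manip.capture("wrist")
for n,z in (("heatsink",.0155),):
  for r in manip.mark_of(n,p)[:2]: print(n,r["p"],ray(p,r["location"],z)[0])
cv2.imwrite("pics/g5.png",cv2.resize(p["frame"][60:340,150:430],None,fx=2,fy=2)[:,:,::-1])
E
```

```text
tcp [0.552  0.3398 0.0623] yaw 1.296 q [ 0.5   0.66  1.35 -0.    1.14  0.77] w 0.0752
rz total -0.000 shift after turn [0.007 0.009 0.173] shift in present frame [0.008 0.009 0.173]
heatsink 0.79 [0.55493676 0.33856745 0.0155    ]
```

View pics/g5.png

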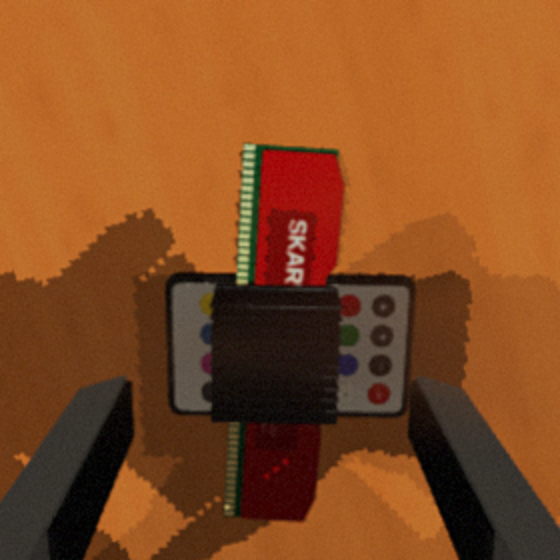

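The heat sink (275,355) is square and centred to about 1 mm between the fingers. Descending and closing.

>>> {"method": "send_rows", "body": {"steps": [{"x": 0.004, "y": 0.006, "z": 0.07, "rx": 0, "ry": 0, "rz": 0}, {"x": 0, "y": 0, "z": 0.06, "rx": 0, "ry": 0, "rz": 0}, {"x": 0, "y": 0, "z": 0.038, "rx": 0, "ry": 0, "rz": 0}, {"x": 0, "y": 0, "z": 0, "rx": 0, "ry": 0, "rz": 0}, {"x": 0, "y": 0, "z": 0, "rx": 0, "ry": 0, "rz": 0}, {"x": 0, "y": 0, "z": 0, "rx": 0, "ry": 0, "rz": 0}]}}

```text
clock: 13.12
tcp_pos: [0.5549, 0.3411, 0.0233]
orientation: [[0.271, 0.962, 0.002], [0.962, -0.271, 0.001], [0.001, 0.001, -1.0]]
force: [-0.0, 0.5, 1.3]
width: 0.075
gripper_force: 0.0
```

>>> {"method": "send_rows", "body": {"steps": [{"x": 0, "y": 0, "z": 0, "rx": 0, "ry": 0, "rz": 0}, {"x": 0, "y": 0, "z": 0, "rx": 0, "ry": 0, "rz": 0}, {"x": 0, "y": 0, "z": 0, "rx": 0, "ry": 0, "rz": 0}, {"x": 0, "y": 0, "z": 0, "rx": 0, "ry": 0, "rz": 0}, {"x": 0, "y": 0, "z": 0, "rx": 0, "ry": 0, "rz": 0}, {"x": 0, "y": 0, "z": 0, "rx": 0, "ry": 0, "rz": 0}, {"x": 0, "y": 0, "z": 0, "rx": 0, "ry": 0, "rz": 0}, {"x": 0, "y": 0, "z": 0, "rx": 0, "ry": 0, "rz": 0}], "jaw": -1}}

```text
clock: 13.78
tcp_pos: [0.5545, 0.3408, 0.022]
orientation: [[0.271, 0.962, 0.0], [0.962, -0.271, 0.0], [0.0, 0.0, -1.0]]
force: [-0.9, 0.2, 0.3]
width: 0.0392
gripper_force: 30.0
```

>>> {"method": "send_rows", "body": {"steps": [{"x": 0, "y": 0, "z": -0.03, "rx": 0, "ry": 0, "rz": 0}, {"x": 0, "y": 0, "z": -0.1, "rx": 0, "ry": 0, "rz": 0}, {"x": 0, "y": 0, "z": -0.14, "rx": 0, "ry": 0, "rz": 0}, {"x": 0, "y": 0, "z": -0.14, "rx": 0, "ry": 0, "rz": 0}, {"x": 0, "y": 0, "z": -0.14, "rx": 0, "ry": 0, "rz": 0}, {"x": 0, "y": 0, "z": 0, "rx": 0, "ry": 0, "rz": 0}]}}

```text
clock: 14.28
tcp_pos: [0.5565, 0.342, 0.1679]
orientation: [[0.271, 0.962, 0.01], [0.962, -0.271, 0.005], [0.008, 0.008, -1.0]]
force: [-0.1, -0.3, 0.3]
width: 0.0393
gripper_force: 30.0
```

```bash
python3 go.py .590 -.133 .0105 1.473
```

```text
tcp [0.5565 0.342  0.1679] yaw 1.296 q [0.49 0.55 1.25 0.   1.33 0.77] w 0.0393
rz total -0.225 shift after turn [-1.878  0.319  0.63 ] shift in present frame [-1.797  0.639  0.621]
```

>>> {"method": "send_rows", "body": {"steps": [{"x": 0, "y": 0, "z": 0, "rx": 0, "ry": 0, "rz": -0.113}, {"x": 0, "y": 0, "z": 0, "rx": 0, "ry": 0, "rz": -0.112}, {"x": -0.14, "y": 0.024, "z": 0, "rx": 0, "ry": 0, "rz": 0}, {"x": -0.14, "y": 0.024, "z": 0, "rx": 0, "ry": 0, "rz": 0}, {"x": -0.14, "y": 0.024, "z": 0, "rx": 0, "ry": 0, "rz": 0}, {"x": -0.14, "y": 0.024, "z": 0, "rx": 0, "ry": 0, "rz": 0}, {"x": -0.14, "y": 0.024, "z": 0, "rx": 0, "ry": 0, "rz": 0}, {"x": -0.14, "y": 0.024, "z": 0, "rx": 0, "ry": 0, "rz": 0}, {"x": -0.14, "y": 0.024, "z": 0, "rx": 0, "ry": 0, "rz": 0}, {"x": -0.14, "y": 0.024, "z": 0, "rx": 0, "ry": 0, "rz": 0}]}}

```text
clock: 15.12
tcp_pos: [0.5745, 0.0557, 0.1598]
orientation: [[0.098, 0.995, 0.0], [0.995, -0.098, 0.0], [0.0, 0.0, -1.0]]
force: [1.3, 0.6, -1.0]
width: 0.0392
gripper_force: 30.0
```

>>> {"method": "send_rows", "body": {"steps": [{"x": -0.14, "y": 0.024, "z": 0, "rx": 0, "ry": 0, "rz": 0}, {"x": -0.14, "y": 0.024, "z": 0, "rx": 0, "ry": 0, "rz": 0}, {"x": -0.14, "y": 0.024, "z": 0, "rx": 0, "ry": 0, "rz": 0}, {"x": -0.14, "y": 0.024, "z": 0, "rx": 0, "ry": 0, "rz": 0}, {"x": -0.14, "y": 0.024, "z": 0, "rx": 0, "ry": 0, "rz": 0}, {"x": -0.058, "y": 0.007, "z": 0.08, "rx": 0, "ry": 0, "rz": 0}, {"x": 0, "y": 0, "z": 0.08, "rx": 0, "ry": 0, "rz": 0}, {"x": 0, "y": 0, "z": 0, "rx": 0, "ry": 0, "rz": 0}, {"x": 0, "y": 0, "z": 0, "rx": 0, "ry": 0, "rz": 0}, {"x": 0, "y": 0, "z": 0, "rx": 0, "ry": 0, "rz": 0}]}}

```text
clock: 15.95
tcp_pos: [0.5883, -0.1338, 0.1208]
orientation: [[0.097, 0.995, 0.001], [0.995, -0.097, -0.0], [-0.0, 0.001, -1.0]]
force: [0.1, 0.4, -0.9]
width: 0.0394
gripper_force: 30.0
```

```bash
python3 go.py .590 -.133 .0105 1.473;python3 - <<'E'
from h import *
p=manip.capture("wrist");t=manip.capture("top")
print(p["origin"],fitrest(t,"rest_memory",(.597,.089)))
for r in manip.mark_of("rest_heatsink",p)[:2]: print(r["p"],ray(p,r["location"],0)[0])
cv2.imwrite("pics/g6.png",p["frame"][:,:,::-1])
E
```

```text
tcp [ 0.5883 -0.1338  0.1208] yaw 1.473 q [-0.28  0.49  1.46  0.    1.19 -0.19] w 0.0394
rz total 0.000 shift after turn [0.004 0.007 0.441] shift in present frame [0.004 0.006 0.441]
[ 0.59608133 -0.05462625  0.29990899] (array([0.59792861, 0.08776431, 0.25506735]), np.float64(0.951240938269416))
0.78 [ 0.58858231 -0.13445348  0.        ]
```

View pics/g6.png

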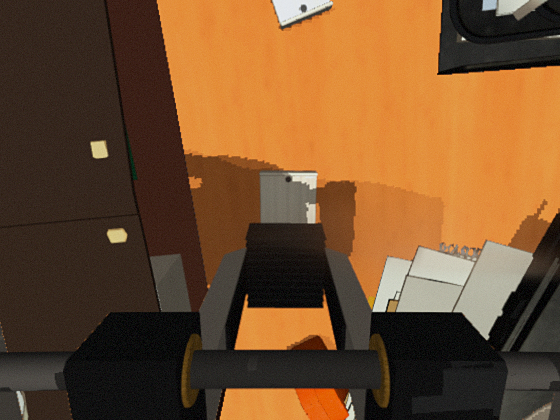

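```bash
python3 - <<'E'
from h import *
import pickle
_,t,_=pickle.load(open("c1.pkl","rb"))
p=manip.capture("wrist")
for z in (0,.08,.085,.09,.095,.1,.105): print(z,*[ray(q,np.array(c),z)[0,:2].round(4) for q,c in ((p,(98,150)),(t,np.array([397,263.5])/1.4),(p,(117,236)),(t,np.array([423,263.5])/1.4),(p,(188,170)),(p,(203,260)),(p,(131,170)),(p,(122,100)))])
E
```

```text
0 [ 0.4396 -0.0714] [ 0.5194 -0.0636] [ 0.4379 -0.147 ] [ 0.5192 -0.1113] [ 0.5103 -0.0947] [ 0.5098 -0.1773] [ 0.4628 -0.0903] [ 0.468  -0.0345]
0.08 [ 0.4813 -0.0669] [ 0.5089 -0.0636] [ 0.4801 -0.1223] [ 0.5087 -0.1082] [ 0.5331 -0.084 ] [ 0.5328 -0.1445] [ 0.4983 -0.0807] [ 0.5021 -0.0399]
0.085 [ 0.4839 -0.0666] [ 0.5083 -0.0636] [ 0.4828 -0.1208] [ 0.5081 -0.108 ] [ 0.5346 -0.0834] [ 0.5342 -0.1425] [ 0.5005 -0.0801] [ 0.5043 -0.0402]
0.09 [ 0.4865 -0.0664] [ 0.5076 -0.0636] [ 0.4854 -0.1193] [ 0.5074 -0.1078] [ 0.536  -0.0827] [ 0.5356 -0.1405] [ 0.5028 -0.0796] [ 0.5064 -0.0406]
0.095 [ 0.4891 -0.0661] [ 0.507  -0.0636] [ 0.488  -0.1177] [ 0.5068 -0.1076] [ 0.5374 -0.082 ] [ 0.5371 -0.1384] [ 0.505 -0.079] [ 0.5085 -0.0409]
0.1 [ 0.4917 -0.0658] [ 0.5063 -0.0636] [ 0.4907 -0.1162] [ 0.5061 -0.1074] [ 0.5389 -0.0814] [ 0.5385 -0.1364] [ 0.5072 -0.0784] [ 0.5107 -0.0412]
0.105 [ 0.4943 -0.0655] [ 0.5056 -0.0636] [ 0.4933 -0.1146] [ 0.5054 -0.1072] [ 0.5403 -0.0807] [ 0.54   -0.1343] [ 0.5094 -0.0778] [ 0.5128 -0.0416]
```

```bash
python3 - <<'E'
from h import *
import pickle
w1,t,s=pickle.load(open("c1.pkl","rb")); w2=pickle.load(open("w2.pkl","rb"))
p=manip.capture("wrist")
def blob(q,c,r=8):
    u,v=map(int,np.round(c)); f=q["frame"].astype(int)[v-r:v+r+1,u-r:u+r+1]; m=(f.sum(2)>430)
    y,x=np.nonzero(m); return np.array([x.mean()+u-r,y.mean()+v-r]),m.sum()
from scipy.optimize import least_squares
def tri(obs):
    r=least_squares(lambda X:np.concatenate([proj(q,X)[0]-c for q,c in obs]),[.5,0,.09]); return r.x.round(4),r.fun.round(2)
A=[(p,blob(p,(98,150),12)),(t,blob(t,np.array([397,263.5])/1.4,5)),(s,None)]
B=[(p,blob(p,(117,236),12)),(t,blob(t,np.array([423,263.5])/1.4,5))]
C=[(w1,blob(w1,np.array([623,182])/1.4,6)),(t,blob(t,np.array([283,267])/1.4,5)),(s,blob(s,np.array([351,347])/1.4,4))]
D=[(t,blob(t,np.array([283,428])/1.4,5)),(s,blob(s,np.array([533,351])/1.4,4))]
for L in (A,B,C,D):
    L=[(q,b) for q,b in L if b]; print([(b[0].round(1),b[1]) for q,b in L],tri([(q,b[0]) for q,b in L]))
E
```

```text
[(array([ 98.5, 149.3]), np.int64(225)), (array([283., 188.]), np.int64(9))] (array([ 0.504 , -0.0642,  0.1228]), array([-0.03, -0.17,  0.85, -0.07]))
[(array([116.6, 235.4]), np.int64(208)), (array([301.9, 187.6]), np.int64(11))] (array([ 0.5046, -0.1075,  0.1268]), array([-0.08, -0.15,  0.71, -0.29]))
[(array([444.5, 129.4]), np.int64(36)), (array([202., 190.]), np.int64(9)), (array([250.5, 247.5]), np.int64(12))] (array([0.5047, 0.1307, 0.0892]), array([-0.32, -0.07,  0.4 , -0.08,  0.12, -0.38]))
[(array([201., 305.]), np.int64(9)), (array([380.5, 247.5]), np.int64(8))] (array([0.2326, 0.1323, 0.0882]), array([ 0.08, -0.4 ,  0.36, -0.01]))
```

```bash
python3 - <<'E'
from h import *
import pickle
w1,t,s=pickle.load(open("c1.pkl","rb"))
p=manip.capture("wrist"); print(p["dist_coeffs"],p["cx"],p["cy"],p["fov_y"])
f=lambda q,a,b,c,d,W,H:cv2.resize(q["frame"][b:d,a:c],(W,H),interpolation=cv2.INTER_CUBIC)
s2=manip.capture("side")
cv2.imwrite("pics/g7.png",np.vstack([f(s2,190,150,400,290,780,300)[:, :], f(p,0,60,260,180,780,300)])[:,:,::-1])
E
```

```text
[0.02881098 0.         0.         0.         0.        ] 285.10260452627045 212.8020389598265 61.05604140428182
```

View pics/g7.png

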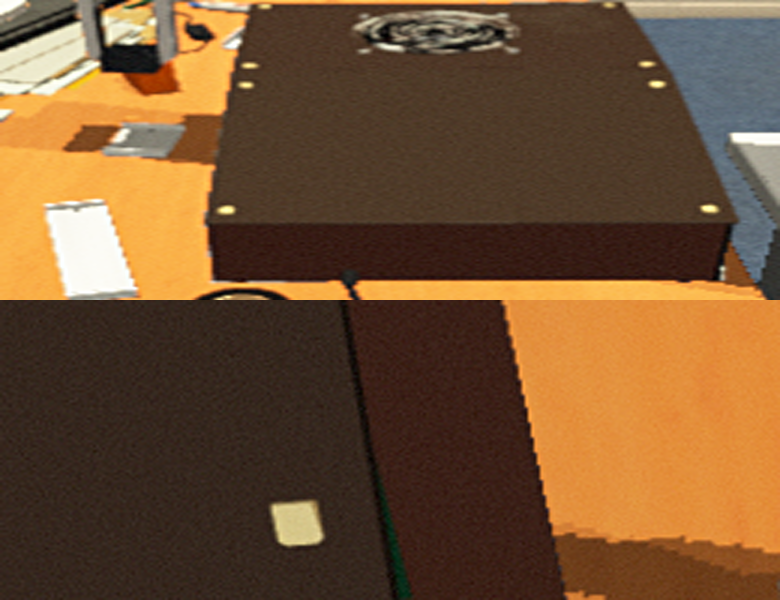

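The lid of the PC case stands higher in the middle (about 0.12 m) than at its ends (0.089 m). The gripper body would hit it if I set the heat sink down across x. I'll turn a quarter (any quarter turn is allowed), regrasp higher on free desk so the fingers clear the rest's ends, and then place it.

>>> {"method": "send_rows", "body": {"steps": [{"x": 0, "y": 0, "z": 0, "rx": 0, "ry": 0, "rz": 0.154}, {"x": 0, "y": 0, "z": 0, "rx": 0, "ry": 0, "rz": 0.154}, {"x": 0, "y": 0, "z": 0, "rx": 0, "ry": 0, "rz": 0.154}, {"x": 0, "y": 0, "z": 0, "rx": 0, "ry": 0, "rz": 0.154}, {"x": 0, "y": 0, "z": 0, "rx": 0, "ry": 0, "rz": 0.154}, {"x": 0, "y": 0, "z": 0, "rx": 0, "ry": 0, "rz": 0.154}, {"x": 0, "y": 0, "z": 0, "rx": 0, "ry": 0, "rz": 0.154}, {"x": 0, "y": 0, "z": 0, "rx": 0, "ry": 0, "rz": 0.154}, {"x": 0, "y": 0, "z": 0, "rx": 0, "ry": 0, "rz": 0.154}, {"x": 0, "y": 0, "z": 0, "rx": 0, "ry": 0, "rz": 0.154}]}}

```text
clock: 17.13
tcp_pos: [0.5878, -0.1342, 0.1196]
orientation: [[0.967, 0.254, 0.0], [0.254, -0.967, -0.0], [0.0, 0.0, -1.0]]
force: [-0.8, -0.4, -1.6]
width: 0.0392
gripper_force: 30.0
```

>>> {"method": "send_rows", "body": {"steps": [{"x": 0, "y": 0, "z": 0, "rx": 0, "ry": 0, "rz": 0.154}, {"x": 0, "y": 0, "z": 0, "rx": 0, "ry": 0, "rz": 0.154}, {"x": 0, "y": 0, "z": 0, "rx": 0, "ry": 0, "rz": 0.152}, {"x": 0, "y": 0, "z": 0, "rx": 0, "ry": 0, "rz": 0}, {"x": 0, "y": 0, "z": 0, "rx": 0, "ry": 0, "rz": 0}]}}

```text
clock: 17.55
tcp_pos: [0.5878, -0.1343, 0.1196]
orientation: [[0.996, -0.094, 0.0], [-0.094, -0.996, -0.0], [0.0, 0.0, -1.0]]
force: [-0.5, -0.3, -1.0]
width: 0.0394
gripper_force: 30.0
```

```bash
python3 go.py .600 -.042 .008 -.098
```

```text
tcp [ 0.5878 -0.1343  0.1196] yaw -0.094 q [-0.29  0.5   1.46 -0.    1.19  1.38] w 0.0394
rz total 0.005 shift after turn [ 0.012 -0.372  0.446] shift in present frame [ 0.014 -0.372  0.446]
```

>>> {"method": "send_rows", "body": {"steps": [{"x": 0.006, "y": -0.12, "z": 0, "rx": 0, "ry": 0, "rz": 0.005}, {"x": 0.006, "y": -0.13, "z": 0, "rx": 0, "ry": 0, "rz": 0}, {"x": 0, "y": -0.12, "z": 0, "rx": 0, "ry": 0, "rz": 0}, {"x": 0, "y": 0, "z": 0.12, "rx": 0, "ry": 0, "rz": 0}, {"x": 0, "y": 0, "z": 0.12, "rx": 0, "ry": 0, "rz": 0}, {"x": 0, "y": 0, "z": 0.12, "rx": 0, "ry": 0, "rz": 0}, {"x": 0, "y": 0, "z": 0.05, "rx": 0, "ry": 0, "rz": 0}, {"x": 0, "y": 0, "z": 0.02, "rx": 0, "ry": 0, "rz": 0}, {"x": 0, "y": 0, "z": 0, "rx": 0, "ry": 0, "rz": 0}, {"x": 0, "y": 0, "z": 0, "rx": 0, "ry": 0, "rz": 0}]}}

```text
clock: 18.38
tcp_pos: [0.6009, -0.0428, 0.0134]
orientation: [[0.995, -0.101, 0.002], [-0.101, -0.995, -0.0], [0.002, 0.0, -1.0]]
force: [1.0, 0.1, -0.9]
width: 0.0393
gripper_force: 30.0
```

```bash
python3 go.py .600 -.042 .007 -.098; python3 -c "
from h import *
print(manip.observe()['force'])"
```

```text
tcp [ 0.6009 -0.0428  0.0134] yaw -0.101 q [-0.13  0.63  1.52 -0.    0.99  1.54] w 0.0393
rz total -0.004 shift after turn [-0.004 -0.003  0.026] shift in present frame [-0.004 -0.003  0.026]
[ 0.99392608  0.11935321 -0.90640989]
```

>>> {"method": "send_rows", "body": {"steps": [{"x": 0, "y": 0, "z": 0.013, "rx": 0, "ry": 0, "rz": 0}, {"x": 0, "y": 0, "z": 0.008, "rx": 0, "ry": 0, "rz": 0}, {"x": 0, "y": 0, "z": 0, "rx": 0, "ry": 0, "rz": 0}, {"x": 0, "y": 0, "z": 0, "rx": 0, "ry": 0, "rz": 0}, {"x": 0, "y": 0, "z": 0, "rx": 0, "ry": 0, "rz": 0}]}}

```text
clock: 18.8
tcp_pos: [0.6002, -0.0426, 0.007]
orientation: [[0.995, -0.102, 0.0], [-0.102, -0.995, -0.0], [0.0, 0.0, -1.0]]
force: [-0.0, -0.0, -2.1]
width: 0.039
gripper_force: 30.0
```

>>> {"method": "send_rows", "body": {"steps": [{"x": 0, "y": 0, "z": 0.003, "rx": 0, "ry": 0, "rz": 0}, {"x": 0, "y": 0, "z": 0, "rx": 0, "ry": 0, "rz": 0}, {"x": 0, "y": 0, "z": 0, "rx": 0, "ry": 0, "rz": 0}]}}

```text
clock: 19.05
tcp_pos: [0.6003, -0.0426, 0.0069]
orientation: [[0.995, -0.102, 0.001], [-0.102, -0.995, -0.0], [0.001, 0.0, -1.0]]
force: [-3.0, 0.6, 7.6]
width: 0.0394
gripper_force: 30.0
```

>>> {"method": "send_rows", "body": {"steps": [{"x": 0, "y": 0, "z": -0.002, "rx": 0, "ry": 0, "rz": 0}, {"x": 0, "y": 0, "z": 0, "rx": 0, "ry": 0, "rz": 0}, {"x": 0, "y": 0, "z": 0, "rx": 0, "ry": 0, "rz": 0}, {"x": 0, "y": 0, "z": 0, "rx": 0, "ry": 0, "rz": 0}, {"x": 0, "y": 0, "z": -0.012, "rx": 0, "ry": 0, "rz": 0}, {"x": 0, "y": 0, "z": -0.01, "rx": 0, "ry": 0, "rz": 0}, {"x": 0, "y": 0, "z": 0, "rx": 0, "ry": 0, "rz": 0}, {"x": 0, "y": 0, "z": 0, "rx": 0, "ry": 0, "rz": 0}], "jaw": 0.2}}

```text
clock: 19.72
tcp_pos: [0.6002, -0.0426, 0.0122]
orientation: [[0.995, -0.102, 0.001], [-0.102, -0.995, -0.0], [0.001, -0.0, -1.0]]
force: [0.3, 0.1, -0.2]
width: 0.0565
gripper_force: 0.0
```

>>> {"method": "send_rows", "body": {"steps": [{"x": 0, "y": 0, "z": 0, "rx": 0, "ry": 0, "rz": 0}, {"x": 0, "y": 0, "z": 0, "rx": 0, "ry": 0, "rz": 0}, {"x": 0, "y": 0, "z": 0, "rx": 0, "ry": 0, "rz": 0}, {"x": 0, "y": 0, "z": 0, "rx": 0, "ry": 0, "rz": 0}, {"x": 0, "y": 0, "z": 0, "rx": 0, "ry": 0, "rz": 0}, {"x": 0, "y": 0, "z": 0, "rx": 0, "ry": 0, "rz": 0}], "jaw": -1}}

```text
clock: 20.22
tcp_pos: [0.6, -0.0425, 0.0119]
orientation: [[0.995, -0.102, -0.0], [-0.102, -0.995, 0.0], [-0.0, -0.0, -1.0]]
force: [0.5, 0.7, -1.0]
width: 0.0393
gripper_force: 30.0
```

>>> {"method": "send_rows", "body": {"steps": [{"x": 0, "y": 0, "z": -0.03, "rx": 0, "ry": 0, "rz": 0}, {"x": 0, "y": 0, "z": -0.1, "rx": 0, "ry": 0, "rz": 0}, {"x": 0, "y": 0, "z": -0.06, "rx": 0, "ry": 0, "rz": 0}, {"x": 0, "y": 0, "z": 0, "rx": 0, "ry": 0, "rz": 0}, {"x": 0, "y": 0, "z": 0, "rx": 0, "ry": 0, "rz": 0}]}}

```text
clock: 20.63
tcp_pos: [0.6004, -0.0426, 0.06]
orientation: [[0.995, -0.102, 0.001], [-0.102, -0.995, -0.0], [0.001, 0.0, -1.0]]
force: [0.5, -0.4, -1.7]
width: 0.0392
gripper_force: 30.0
```

```bash
python3 go.py .5897 -.1333 .0165 -.098
```

```text
tcp [ 0.6004 -0.0426  0.06  ] yaw -0.102 q [-0.13  0.56  1.5   0.    1.07  1.54] w 0.0392
rz total -0.005 shift after turn [-0.007  0.365  0.174] shift in present frame [-0.006  0.365  0.174]
```

>>> {"method": "send_rows", "body": {"steps": [{"x": -0.003, "y": 0.12, "z": 0, "rx": 0, "ry": 0, "rz": 0}, {"x": -0.003, "y": 0.125, "z": 0, "rx": 0, "ry": 0, "rz": 0}, {"x": 0, "y": 0.12, "z": 0, "rx": 0, "ry": 0, "rz": 0}, {"x": 0, "y": 0, "z": 0.08, "rx": 0, "ry": 0, "rz": 0}, {"x": 0, "y": 0, "z": 0.04, "rx": 0, "ry": 0, "rz": 0}, {"x": 0, "y": 0, "z": 0, "rx": 0, "ry": 0, "rz": 0}, {"x": 0, "y": 0, "z": 0, "rx": 0, "ry": 0, "rz": 0}, {"x": 0, "y": 0, "z": 0, "rx": 0, "ry": 0, "rz": 0}]}}

```text
clock: 21.3
tcp_pos: [0.5895, -0.1324, 0.0296]
orientation: [[0.995, -0.101, -0.0], [-0.101, -0.995, 0.0], [-0.0, -0.0, -1.0]]
force: [-0.9, -0.9, -1.2]
width: 0.0388
gripper_force: 30.0
```

```bash
python3 go.py .5897 -.1333 .0165 -.098; python3 - <<'E'
from h import *
p=manip.capture("wrist");s=manip.capture("side")
c=np.int32(proj(s,[.59,-.133,.02])[0])
a=cv2.resize(p["frame"][60:340,130:430],(600,560));b=cv2.resize(s["frame"][c[1]-40:c[1]+40,c[0]-14:c[0]+14],(196,560))
cv2.imwrite("pics/g8.png",np.hstack([a,b])[:,:,::-1])
E
```

```text
tcp [ 0.5895 -0.1324  0.0296] yaw -0.101 q [-0.28  0.61  1.51  0.    1.02  1.39] w 0.0388
rz total -0.004 shift after turn [0.001 0.004 0.053] shift in present frame [0.001 0.004 0.053]
```

View pics/g8.png

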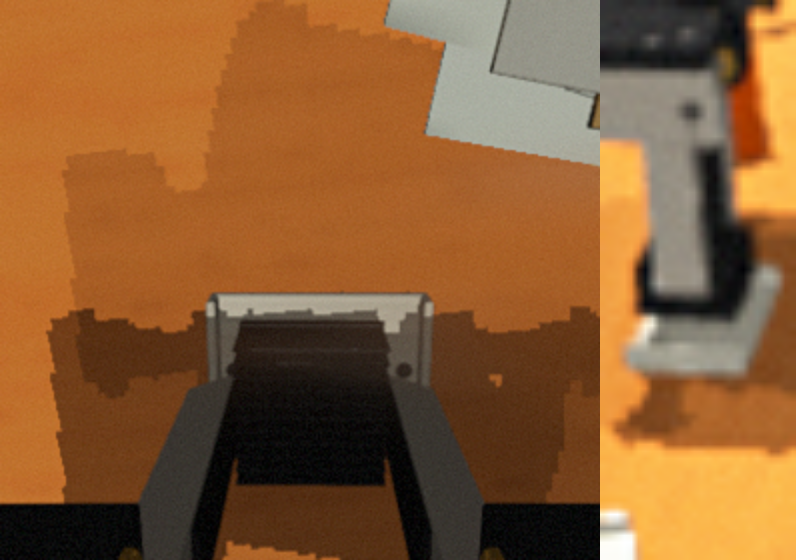

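The heat sink is about 2–3 mm left of the rest's middle (311 against 320). I'll correct that and lower.

>>> {"method": "send_rows", "body": {"steps": [{"x": 0, "y": 0.01, "z": 0, "rx": 0, "ry": 0, "rz": 0}, {"x": 0, "y": 0, "z": 0.03, "rx": 0, "ry": 0, "rz": 0}, {"x": 0, "y": 0, "z": 0.02, "rx": 0, "ry": 0, "rz": 0}, {"x": 0, "y": 0, "z": 0, "rx": 0, "ry": 0, "rz": 0}, {"x": 0, "y": 0, "z": 0, "rx": 0, "ry": 0, "rz": 0}, {"x": 0, "y": 0, "z": 0, "rx": 0, "ry": 0, "rz": 0}]}}

```text
clock: 21.9
tcp_pos: [0.5889, -0.1356, 0.0168]
orientation: [[0.995, -0.102, -0.0], [-0.102, -0.995, 0.0], [-0.0, -0.0, -1.0]]
force: [0.1, 0.3, -0.9]
width: 0.0392
gripper_force: 30.0
```

>>> {"method": "send_rows", "body": {"steps": [{"x": 0, "y": 0, "z": 0.003, "rx": 0, "ry": 0, "rz": 0}, {"x": 0, "y": 0, "z": 0, "rx": 0, "ry": 0, "rz": 0}, {"x": 0, "y": 0, "z": 0, "rx": 0, "ry": 0, "rz": 0}]}}

```text
clock: 22.15
tcp_pos: [0.589, -0.1357, 0.0162]
orientation: [[0.995, -0.102, -0.0], [-0.102, -0.995, 0.0], [-0.0, -0.0, -1.0]]
force: [0.3, 0.2, -0.8]
width: 0.0392
gripper_force: 30.0
```

>>> {"method": "send_rows", "body": {"steps": [{"x": 0, "y": 0, "z": 0.003, "rx": 0, "ry": 0, "rz": 0}, {"x": 0, "y": 0, "z": 0, "rx": 0, "ry": 0, "rz": 0}, {"x": 0, "y": 0, "z": 0, "rx": 0, "ry": 0, "rz": 0}]}}

```text
clock: 22.4
tcp_pos: [0.5891, -0.1357, 0.0156]
orientation: [[0.995, -0.102, 0.0], [-0.102, -0.995, -0.0], [0.0, 0.0, -1.0]]
force: [-0.3, -0.3, 1.4]
width: 0.0386
gripper_force: 30.0
```

>>> {"method": "send_rows", "body": {"steps": [{"x": 0, "y": 0, "z": 0, "rx": 0, "ry": 0, "rz": 0}, {"x": 0, "y": 0, "z": 0, "rx": 0, "ry": 0, "rz": 0}, {"x": 0, "y": 0, "z": 0, "rx": 0, "ry": 0, "rz": 0}, {"x": 0, "y": 0, "z": 0, "rx": 0, "ry": 0, "rz": 0}, {"x": 0, "y": 0, "z": -0.05, "rx": 0, "ry": 0, "rz": 0}, {"x": 0, "y": 0, "z": -0.14, "rx": 0, "ry": 0, "rz": 0}, {"x": 0, "y": 0, "z": -0.14, "rx": 0, "ry": 0, "rz": 0}, {"x": -0.05, "y": 0, "z": -0.14, "rx": 0, "ry": 0, "rz": 0}, {"x": -0.1, "y": 0, "z": -0.14, "rx": 0, "ry": 0, "rz": 0}, {"x": -0.1, "y": 0, "z": -0.14, "rx": 0, "ry": 0, "rz": 0}], "jaw": 0.4}}

```text
clock: 23.23
tcp_pos: [0.5274, -0.1292, 0.203]
orientation: [[0.995, -0.102, 0.001], [-0.102, -0.995, -0.0], [0.001, 0.0, -1.0]]
force: [0.7, 0.1, 1.1]
width: 0.0656
gripper_force: 0.0
```

```bash
python3 go.py .590 -.135 .0165 1.236; python3 - <<'E'
from h import *
p=manip.capture("wrist");
for n,z in (("heatsink",.004),("rest_heatsink",0)):
  for r in manip.mark_of(n,p)[:2]: print(n,r["p"],ray(p,r["location"],z)[0])
c=np.int32(proj(p,[.59,-.135,.01])[0]);print(c);c=np.clip(c,75,[480,340])
cv2.imwrite("pics/g9.png",cv2.resize(p["frame"][c[1]-75:c[1]+75,c[0]-75:c[0]+75],None,fx=3,fy=3)[:,:,::-1])
E
```

```text
tcp [ 0.5274 -0.1292  0.203 ] yaw -0.102 q [-0.31  0.29  1.54 -0.    1.31  1.36] w 0.0656
rz total -1.703 shift after turn [0.06  0.244 0.746] shift in present frame [ 0.251 -0.003  0.746]
[283 128]
```

View pics/g9.png

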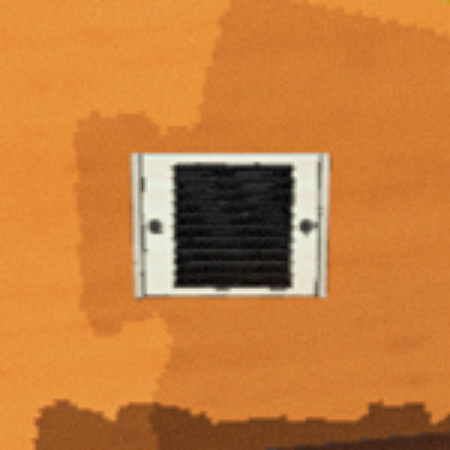

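The heat sink sits square and centred in its rest (235,225). My picture-viewing allowance is used up, so I continue with measurements only: silhouette fits and the networks.

>>> {"method": "send_rows", "body": {"steps": [{"x": 0, "y": 0, "z": 0, "rx": 0, "ry": 0, "rz": -0.155}, {"x": 0, "y": 0, "z": 0, "rx": 0, "ry": 0, "rz": -0.155}, {"x": 0, "y": 0, "z": 0, "rx": 0, "ry": 0, "rz": -0.155}, {"x": 0, "y": 0, "z": 0, "rx": 0, "ry": 0, "rz": -0.155}, {"x": 0, "y": 0, "z": 0, "rx": 0, "ry": 0, "rz": -0.155}, {"x": 0, "y": 0, "z": 0, "rx": 0, "ry": 0, "rz": -0.155}, {"x": 0, "y": 0, "z": 0, "rx": 0, "ry": 0, "rz": -0.155}, {"x": 0, "y": 0, "z": 0, "rx": 0, "ry": 0, "rz": -0.155}, {"x": 0, "y": 0, "z": 0, "rx": 0, "ry": 0, "rz": -0.155}, {"x": 0, "y": 0, "z": 0, "rx": 0, "ry": 0, "rz": -0.155}]}}

```text
clock: 24.22
tcp_pos: [0.5284, -0.1294, 0.1998]
orientation: [[0.434, 0.901, -0.002], [0.901, -0.434, 0.001], [-0.0, -0.002, -1.0]]
force: [0.2, -0.0, 0.3]
width: 0.0658
gripper_force: 0.0
```

>>> {"method": "send_rows", "body": {"steps": [{"x": 0, "y": 0, "z": 0, "rx": 0, "ry": 0, "rz": -0.153}, {"x": 0, "y": 0, "z": 0, "rx": 0, "ry": 0, "rz": 0}]}}

```text
clock: 24.38
tcp_pos: [0.5284, -0.1294, 0.1998]
orientation: [[0.323, 0.946, -0.002], [0.946, -0.323, 0.001], [-0.0, -0.002, -1.0]]
force: [0.6, -0.1, -0.9]
width: 0.0658
gripper_force: 0.0
```

```bash
python3 go.py .521 .244 .177 1.236; python3 - <<'E'
from h import *
# numeric colour/fit check offline on the old close view
import pickle
p=pickle.load(open("w2.pkl","rb"))
f=p["frame"].astype(int); hsv=cv2.cvtColor(p["frame"],cv2.COLOR_RGB2HSV)
for n,(u,v) in dict(red=(85,180),red2=(690,400),desk=(30,540),shade=(210,500),white=(470,110),rim=(355,60),green=(60,258),gold=(600,470)).items():
    u=int(u/4.7+195);v=int(v/4.7+10);print(n,f[v,u],hsv[v,u])
E
```

```text
tcp [ 0.5284 -0.1294  0.1998] yaw 1.241 q [-0.31  0.29  1.54 -0.    1.31  0.02] w 0.0658
rz total 0.007 shift after turn [ 1.401 -0.519  0.091] shift in present frame [ 1.404 -0.511  0.092]
red [167   8   5] [  1 247 167]
red2 [148  16  17] [  0 227 148]
desk [191 112  39] [ 14 203 191]
shade [168  94  34] [ 13 203 168]
white [201 206 214] [108  15 214]
rim [86 88 86] [60  6 88]
green [26 73 40] [ 69 164  73]
gold [112 129  74] [ 39 109 129]
```

>>> {"method": "send_rows", "body": {"steps": [{"x": 0.14, "y": -0.051, "z": 0, "rx": 0, "ry": 0, "rz": 0.006}, {"x": 0.14, "y": -0.051, "z": 0, "rx": 0, "ry": 0, "rz": 0}, {"x": 0.14, "y": -0.051, "z": 0, "rx": 0, "ry": 0, "rz": 0}, {"x": 0.14, "y": -0.051, "z": 0, "rx": 0, "ry": 0, "rz": 0}, {"x": 0.14, "y": -0.051, "z": 0, "rx": 0, "ry": 0, "rz": 0}, {"x": 0.14, "y": -0.051, "z": 0, "rx": 0, "ry": 0, "rz": 0}, {"x": 0.14, "y": -0.051, "z": 0, "rx": 0, "ry": 0, "rz": 0}, {"x": 0.14, "y": -0.051, "z": 0, "rx": 0, "ry": 0, "rz": 0}, {"x": 0.14, "y": -0.051, "z": 0, "rx": 0, "ry": 0, "rz": 0}, {"x": 0.14, "y": -0.051, "z": 0.09, "rx": 0, "ry": 0, "rz": 0}]}}

```text
clock: 25.22
tcp_pos: [0.5258, 0.2441, 0.182]
orientation: [[0.338, 0.941, 0.005], [0.941, -0.338, 0.002], [0.003, 0.004, -1.0]]
force: [2.0, -1.1, 0.2]
width: 0.0656
gripper_force: 0.0
```

>>> {"method": "send_rows", "body": {"steps": [{"x": 0, "y": 0, "z": 0, "rx": 0, "ry": 0, "rz": 0}, {"x": 0, "y": 0, "z": 0, "rx": 0, "ry": 0, "rz": 0}, {"x": 0, "y": 0, "z": 0, "rx": 0, "ry": 0, "rz": 0}]}}

```text
clock: 25.47
tcp_pos: [0.5248, 0.241, 0.1789]
orientation: [[0.336, 0.942, -0.001], [0.942, -0.336, -0.001], [-0.001, -0.001, -1.0]]
force: [-0.0, 0.3, 0.1]
width: 0.0656
gripper_force: 0.0
```

```bash
cat > pile.py <<'E'
from h import *
MEM=[(-.016,.016,-.0665,.0665,.008,.013)];REM=[(-.043,.043,-.026,.026,0,.006)]
def nd(p):
    h=cv2.cvtColor(p["frame"],cv2.COLOR_RGB2HSV).astype(int)
    return ~((h[...,0]>=7)&(h[...,0]<=22)&(h[...,1]>110))
if __name__=="__main__":
    p=manip.capture("wrist");t=manip.capture("top")
    for n,z in (("memory",.008),("remote",0)):
        for r in manip.mark_of(n,p)[:2]: print(n,round(r["p"],2),ray(p,r["location"],z)[0])
    for q in (p,t):
        try:
            m=comp(nd(q),proj(q,[.5545,.3395,.01])[0]).astype(float);print("mask",m.sum(),np.argwhere(m).min(0),np.argwhere(m).max(0))
            def cost(v):
                r=np.maximum(render(q,MEM,(v[0]/100,v[1]/100,v[2])),render(q,REM,(v[3]/100,v[4]/100,v[5])))
                return -np.minimum(r,m).sum()/np.maximum(r,m).sum()
            x0=np.array([55.39,33.87,-.335,55.75,33.43,-.282]);S=np.vstack([x0]+[x0+d for d in np.diag([.5,.5,.08,.5,.5,.08])])
            r=minimize(cost,x0,method="Nelder-Mead",options=dict(initial_simplex=S,xatol=.003,fatol=1e-5,maxiter=600))
            print(r.x.round(3),r.fun)
        except Exception as e: print(e)
E
python3 pile.py; python3 go.py .5545 .3395 .0095 1.236
```

```text
memory 0.7 [0.55367499 0.3393405  0.008     ]
remote 0.56 [0.55607243 0.33356001 0.        ]
mask 8638.0 [  2 237] [158 329]
[55.504 33.846 -0.339 55.693 33.458 -0.273] -0.9561360008004144
mask 133964.0 [0 0] [419 559]
[59.448 37.799 -0.849 51.638 38.444  0.152] -0.009547993822296097
tcp [0.5253 0.2405 0.1798] yaw 1.228 q [ 0.37  0.38  1.47 -0.    1.29  0.71] w 0.0659
rz total -0.010 shift after turn [ 0.413 -0.02   0.681] shift in present frame [ 0.412 -0.023  0.682]
```

>>> {"method": "send_rows", "body": {"steps": [{"x": 0.13, "y": -0.007, "z": 0.08, "rx": 0, "ry": 0, "rz": 0}, {"x": 0.14, "y": -0.007, "z": 0.1, "rx": 0, "ry": 0, "rz": 0}, {"x": 0.14, "y": -0.007, "z": 0.1, "rx": 0, "ry": 0, "rz": 0}, {"x": 0, "y": 0, "z": 0.12, "rx": 0, "ry": 0, "rz": 0}, {"x": 0, "y": 0, "z": 0.12, "rx": 0, "ry": 0, "rz": 0}, {"x": 0, "y": 0, "z": 0.1, "rx": 0, "ry": 0, "rz": 0}, {"x": 0, "y": 0, "z": 0, "rx": 0, "ry": 0, "rz": 0}, {"x": 0, "y": 0, "z": 0, "rx": 0, "ry": 0, "rz": 0}, {"x": 0, "y": 0, "z": 0, "rx": 0, "ry": 0, "rz": 0}, {"x": 0, "y": 0, "z": 0, "rx": 0, "ry": 0, "rz": 0}]}}

```text
clock: 26.5
tcp_pos: [0.5546, 0.3379, 0.0284]
orientation: [[0.334, 0.943, 0.003], [0.943, -0.334, 0.002], [0.003, 0.002, -1.0]]
force: [-0.1, 0.4, 0.4]
width: 0.066
gripper_force: 0.0
```

```bash
python3 go.py .5548 .3387 .0097 1.232
```

```text
tcp [0.5546 0.3379 0.0284] yaw 1.230 q [ 0.49  0.7   1.37 -0.    1.08  0.83] w 0.0660
rz total -0.002 shift after turn [ 0.003 -0.     0.075] shift in present frame [ 0.003 -0.     0.075]
```

>>> {"method": "send_rows", "body": {"steps": [{"x": 0.003, "y": 0, "z": 0.04, "rx": 0, "ry": 0, "rz": 0}, {"x": 0, "y": 0, "z": 0.02, "rx": 0, "ry": 0, "rz": 0}, {"x": 0, "y": 0, "z": 0, "rx": 0, "ry": 0, "rz": 0}, {"x": 0, "y": 0, "z": 0, "rx": 0, "ry": 0, "rz": 0}, {"x": 0, "y": 0, "z": 0, "rx": 0, "ry": 0, "rz": 0}]}}

```text
clock: 26.92
tcp_pos: [0.5537, 0.3384, 0.0109]
orientation: [[0.334, 0.943, 0.0], [0.943, -0.334, 0.0], [0.0, 0.0, -1.0]]
force: [0.2, 0.8, 0.2]
width: 0.0656
gripper_force: 0.0
```

>>> {"method": "send_rows", "body": {"steps": [{"x": 0, "y": 0.004, "z": 0.002, "rx": 0, "ry": 0, "rz": 0}, {"x": 0, "y": 0, "z": 0, "rx": 0, "ry": 0, "rz": 0}, {"x": 0, "y": 0, "z": 0, "rx": 0, "ry": 0, "rz": 0}]}}

```text
clock: 27.17
tcp_pos: [0.5547, 0.338, 0.0104]
orientation: [[0.334, 0.943, 0.0], [0.943, -0.334, 0.0], [0.0, 0.0, -1.0]]
force: [-0.7, -0.3, 0.2]
width: 0.066
gripper_force: 0.0
```

>>> {"method": "send_rows", "body": {"steps": [{"x": 0, "y": 0, "z": 0.002, "rx": 0, "ry": 0, "rz": 0}, {"x": 0, "y": 0, "z": 0, "rx": 0, "ry": 0, "rz": 0}, {"x": 0, "y": 0, "z": 0, "rx": 0, "ry": 0, "rz": 0}, {"x": 0, "y": 0, "z": 0, "rx": 0, "ry": 0, "rz": 0}, {"x": 0, "y": 0, "z": 0, "rx": 0, "ry": 0, "rz": 0}, {"x": 0, "y": 0, "z": 0, "rx": 0, "ry": 0, "rz": 0}, {"x": 0, "y": 0, "z": 0, "rx": 0, "ry": 0, "rz": 0}, {"x": 0, "y": 0, "z": 0, "rx": 0, "ry": 0, "rz": 0}], "jaw": -1}}

```text
clock: 27.83
tcp_pos: [0.5546, 0.3381, 0.0098]
orientation: [[0.334, 0.943, 0.0], [0.943, -0.334, 0.0], [0.0, -0.0, -1.0]]
force: [0.5, -0.7, -0.1]
width: 0.0318
gripper_force: 30.0
```

>>> {"method": "send_rows", "body": {"steps": [{"x": 0, "y": 0, "z": -0.02, "rx": 0, "ry": 0, "rz": 0}, {"x": 0, "y": 0, "z": -0.06, "rx": 0, "ry": 0, "rz": 0}, {"x": 0, "y": 0, "z": -0.12, "rx": 0, "ry": 0, "rz": 0}, {"x": 0, "y": 0, "z": -0.14, "rx": 0, "ry": 0, "rz": 0}, {"x": 0, "y": 0, "z": -0.14, "rx": 0, "ry": 0, "rz": 0}, {"x": 0, "y": 0, "z": -0.1, "rx": 0, "ry": 0, "rz": 0}, {"x": 0, "y": 0, "z": 0, "rx": 0, "ry": 0, "rz": 0}, {"x": 0, "y": 0, "z": 0, "rx": 0, "ry": 0, "rz": 0}]}}

```text
clock: 28.5
tcp_pos: [0.555, 0.3383, 0.1564]
orientation: [[0.334, 0.943, 0.002], [0.943, -0.334, 0.001], [0.002, 0.002, -1.0]]
force: [0.6, -0.7, -1.1]
width: 0.0309
gripper_force: 30.0
```

```bash
python3 go.py .598 .0885 .006 1.829; python3 - <<'E'
from pile import *
p=manip.capture("wrist")
for z in (.02,.14): # network view of held memory / pile
    for n in("memory","remote"):
        for r in manip.mark_of(n,p)[:2]: print(z,n,round(r["p"],2),np.round(r["location"]),ray(p,r["location"],z)[0].round(4))
E
```

```text
tcp [0.555  0.3383 0.1564] yaw 1.231 q [ 0.49  0.56  1.27 -0.    1.31  0.83] w 0.0309
rz total -0.762 shift after turn [-1.01  -0.089  0.602] shift in present frame [-0.886  0.494  0.601]
0.02 memory 0.64 [285. 262.] [0.5358 0.2818 0.02  ]
0.14 memory 0.64 [285. 262.] [0.5532 0.3317 0.14  ]
```

>>> {"method": "send_rows", "body": {"steps": [{"x": 0, "y": 0, "z": 0, "rx": 0, "ry": 0, "rz": -0.152}, {"x": 0, "y": 0, "z": 0, "rx": 0, "ry": 0, "rz": -0.152}, {"x": 0, "y": 0, "z": 0, "rx": 0, "ry": 0, "rz": -0.152}, {"x": 0, "y": 0, "z": 0, "rx": 0, "ry": 0, "rz": -0.153}, {"x": 0, "y": 0, "z": 0, "rx": 0, "ry": 0, "rz": -0.153}, {"x": -0.14, "y": -0.013, "z": 0, "rx": 0, "ry": 0, "rz": 0}, {"x": -0.14, "y": -0.013, "z": 0, "rx": 0, "ry": 0, "rz": 0}, {"x": -0.14, "y": -0.013, "z": 0, "rx": 0, "ry": 0, "rz": 0}, {"x": -0.14, "y": -0.013, "z": 0, "rx": 0, "ry": 0, "rz": 0}, {"x": -0.14, "y": -0.013, "z": 0, "rx": 0, "ry": 0, "rz": 0}]}}

```text
clock: 29.58
tcp_pos: [0.5833, 0.1631, 0.154]
orientation: [[-0.256, 0.967, -0.001], [0.967, 0.256, -0.0], [0.0, -0.001, -1.0]]
force: [0.9, -0.4, -0.3]
width: 0.0313
gripper_force: 30.0
```

>>> {"method": "send_rows", "body": {"steps": [{"x": -0.14, "y": -0.013, "z": 0, "rx": 0, "ry": 0, "rz": 0}, {"x": -0.14, "y": -0.013, "z": 0, "rx": 0, "ry": 0, "rz": 0}, {"x": 0, "y": 0, "z": 0.08, "rx": 0, "ry": 0, "rz": 0}, {"x": 0, "y": 0, "z": 0.12, "rx": 0, "ry": 0, "rz": 0}, {"x": 0, "y": 0, "z": 0.1, "rx": 0, "ry": 0, "rz": 0}, {"x": 0, "y": 0, "z": 0.08, "rx": 0, "ry": 0, "rz": 0}, {"x": 0, "y": 0, "z": 0, "rx": 0, "ry": 0, "rz": 0}, {"x": 0, "y": 0, "z": 0, "rx": 0, "ry": 0, "rz": 0}, {"x": 0, "y": 0, "z": 0, "rx": 0, "ry": 0, "rz": 0}]}}

```text
clock: 30.33
tcp_pos: [0.5957, 0.0955, 0.061]
orientation: [[-0.256, 0.967, 0.001], [0.967, 0.256, 0.0], [-0.0, 0.001, -1.0]]
force: [0.0, -0.6, 0.3]
width: 0.0314
gripper_force: 30.0
```

```bash
python3 go.py .598 .0885 .006 1.829; python3 - <<'E'
from h import *
p=manip.capture("wrist")
for n,z in (("memory",.0595),("rest_memory",0)):
    for r in manip.mark_of(n,p)[:2]: print(z,n,round(r["p"],2),np.round(r["location"]),ray(p,r["location"],z)[0].round(4))
o=manip.observe();print(o["force"],o["torque"])
# white pixels of the rest beyond the held module: far lip position
h=cv2.cvtColor(p["frame"],cv2.COLOR_RGB2HSV);m=((h[...,1]<60)&(h[...,2]>110)).astype(np.uint8)
n,l,st,ce=cv2.connectedComponentsWithStats(m)
for i in np.argsort(-st[1:,4])[:6]+1: print(st[i],ce[i].round(0))
# predicted rest outline in image
print(proj(p,boxpts((-.02,.02,-.0795,.0795,0,.012),(.598,.0885,.258))).round(0).tolist())
b=(-.016,.016,-.0665,.0665,.054,.059);print(proj(p,boxpts(b,(.598,.0885,.258))).round(0).tolist())
E
```

```text
tcp [0.5957 0.0955 0.061 ] yaw 1.829 q [ 0.1   0.56  1.5   0.    1.08 -0.16] w 0.0314
rz total 0.000 shift after turn [-0.029  0.002  0.22 ] shift in present frame [-0.029  0.001  0.22 ]
0.0595 memory 0.56 [282. 259.] [0.594  0.0965 0.0595]
[ 0.55615546  1.26117533 -0.15732905] [-0.00222035 -0.10557766 -0.02977315]
[ 485  196   75  156 5399] [533. 296.]
[479 390  41  30 898] [497. 404.]
[254 127  63  20 629] [286. 132.]
[310 273   2  33  62] [311. 289.]
[253 139   6   2   9] [256. 140.]
[312 232   1   5   5] [312. 234.]
[[259.0, 334.0], [258.0, 344.0], [255.0, 122.0], [253.0, 123.0], [311.0, 334.0], [312.0, 344.0], [316.0, 123.0], [318.0, 123.0]]
[[259.0, 369.0], [259.0, 375.0], [255.0, 152.0], [254.0, 153.0], [311.0, 369.0], [312.0, 375.0], [317.0, 152.0], [318.0, 153.0]]
```

>>> {"method": "send_rows", "body": {"steps": [{"x": -0.035, "y": 0, "z": 0, "rx": 0, "ry": 0, "rz": 0}, {"x": 0, "y": 0, "z": 0, "rx": 0.1, "ry": 0, "rz": 0}, {"x": 0, "y": 0, "z": 0.06, "rx": 0, "ry": 0, "rz": 0}, {"x": 0, "y": 0, "z": 0.06, "rx": 0, "ry": 0, "rz": 0}, {"x": 0, "y": 0, "z": 0.04, "rx": 0, "ry": 0, "rz": 0}, {"x": 0, "y": 0, "z": 0.02, "rx": 0, "ry": 0, "rz": 0}, {"x": 0, "y": 0, "z": 0, "rx": 0, "ry": 0, "rz": 0}, {"x": 0, "y": 0, "z": 0, "rx": 0, "ry": 0, "rz": 0}, {"x": 0, "y": 0, "z": 0, "rx": 0, "ry": 0, "rz": 0}]}}

```text
clock: 31.23
tcp_pos: [0.5945, 0.086, 0.0159]
orientation: [[-0.256, 0.964, -0.075], [0.967, 0.255, -0.02], [-0.0, -0.077, -0.997]]
force: [0.3, 0.4, -0.6]
width: 0.0317
gripper_force: 30.0
```

```bash
python3 go.py .598 .0868 .0075 1.829; python3 -c "
from h import *
o=manip.observe();print(o['force'],o['torque'],o['orientation'].round(3).tolist())"
```

```text
tcp [0.5945 0.086  0.0159] yaw 1.829 q [ 0.09  0.66  1.46 -0.01  1.09 -0.16] w 0.0317
rz total 0.000 shift after turn [-0.     0.014  0.034] shift in present frame [-0.     0.017  0.032]
[ 0.28753298  0.43611132 -0.6294881 ] [-0.00103777 -0.12243022 -0.03065856] [[-0.256, 0.964, -0.075], [0.967, 0.255, -0.02], [-0.0, -0.077, -0.997]]
```

>>> {"method": "send_rows", "body": {"steps": [{"x": 0, "y": 0.017, "z": 0.01, "rx": 0, "ry": 0, "rz": 0}, {"x": 0, "y": 0, "z": 0.012, "rx": 0, "ry": 0, "rz": 0}, {"x": 0, "y": 0, "z": 0, "rx": 0, "ry": 0, "rz": 0}, {"x": 0, "y": 0, "z": 0, "rx": 0, "ry": 0, "rz": 0}, {"x": 0, "y": 0, "z": 0, "rx": 0, "ry": 0, "rz": 0}]}}

```text
clock: 31.65
tcp_pos: [0.5977, 0.087, 0.0091]
orientation: [[-0.256, 0.964, -0.076], [0.967, 0.255, -0.02], [0.0, -0.079, -0.997]]
force: [0.6, 0.1, -0.8]
width: 0.0317
gripper_force: 30.0
```

>>> {"method": "send_rows", "body": {"steps": [{"x": 0, "y": 0, "z": 0.006, "rx": 0, "ry": 0, "rz": 0}, {"x": 0, "y": 0, "z": 0, "rx": 0, "ry": 0, "rz": 0}, {"x": 0, "y": 0, "z": 0, "rx": 0, "ry": 0, "rz": 0}]}}

```text
clock: 31.9
tcp_pos: [0.5975, 0.0869, 0.0076]
orientation: [[-0.256, 0.964, -0.076], [0.967, 0.255, -0.02], [0.0, -0.079, -0.997]]
force: [-0.5, 0.2, -1.4]
width: 0.0313
gripper_force: 30.0
```

>>> {"method": "send_rows", "body": {"steps": [{"x": 0, "y": 0, "z": 0.002, "rx": 0, "ry": 0, "rz": 0}, {"x": 0, "y": 0, "z": 0, "rx": 0, "ry": 0, "rz": 0}, {"x": 0, "y": 0, "z": 0, "rx": 0, "ry": 0, "rz": 0}]}}

```text
clock: 32.15
tcp_pos: [0.5976, 0.0869, 0.0074]
orientation: [[-0.256, 0.964, -0.076], [0.967, 0.255, -0.02], [-0.0, -0.078, -0.997]]
force: [-2.0, 0.0, 3.3]
width: 0.0314
gripper_force: 30.0
```

>>> {"method": "send_rows", "body": {"steps": [{"x": 0, "y": 0, "z": 0, "rx": 0, "ry": 0, "rz": 0}, {"x": 0, "y": 0, "z": 0, "rx": 0, "ry": 0, "rz": 0}, {"x": 0, "y": 0, "z": 0, "rx": 0, "ry": 0, "rz": 0}, {"x": 0, "y": 0, "z": 0, "rx": 0, "ry": 0, "rz": 0}, {"x": 0, "y": 0, "z": -0.03, "rx": 0, "ry": 0, "rz": 0}, {"x": 0, "y": 0, "z": -0.1, "rx": 0, "ry": 0, "rz": 0}, {"x": 0, "y": 0, "z": -0.14, "rx": 0, "ry": 0, "rz": 0}, {"x": 0, "y": 0, "z": -0.14, "rx": 0, "ry": 0, "rz": 0}, {"x": 0, "y": 0, "z": -0.14, "rx": -0.1, "ry": 0, "rz": 0}, {"x": -0.1, "y": 0, "z": -0.1, "rx": 0, "ry": 0, "rz": 0}], "jaw": 0.1}}

```text
clock: 32.98
tcp_pos: [0.6143, 0.0682, 0.1733]
orientation: [[-0.259, 0.966, 0.007], [0.966, 0.259, 0.002], [-0.0, 0.007, -1.0]]
force: [0.8, 0.4, 0.6]
width: 0.0517
gripper_force: 0.0
```

>>> {"method": "send_rows", "body": {"steps": [{"x": -0.14, "y": 0, "z": 0, "rx": 0, "ry": 0, "rz": 0}, {"x": -0.14, "y": 0, "z": 0, "rx": 0, "ry": 0, "rz": 0}, {"x": 0, "y": 0, "z": 0, "rx": 0, "ry": 0, "rz": 0}, {"x": 0, "y": 0, "z": 0, "rx": 0, "ry": 0, "rz": 0}]}}

```text
clock: 33.32
tcp_pos: [0.6324, -0.0036, 0.1696]
orientation: [[-0.253, 0.967, 0.0], [0.967, 0.253, 0.0], [-0.0, 0.0, -1.0]]
force: [0.1, 0.9, -0.1]
width: 0.0513
gripper_force: 0.0
```

```bash
cat > chk.py <<'E'
from pile import *
import sys
n,x,y,t,rx,ry,rt=sys.argv[1],*map(float,sys.argv[2:])
R="rest_"+n
B=dict(memory=[(-.016,.016,-.0665,.0665,.004,.009)],remote=[(-.043,.043,-.026,.026,.004,.010)])[n]
for cam in ("wrist","top"):
    p=manip.capture(cam)
    for k,z in ((n,.004),(R,0)):
        for r in manip.mark_of(k,p)[:2]: print(cam,k,round(r["p"],2),ray(p,r["location"],z)[0].round(4))
    try:
        a=comp(nd(p),proj(p,[rx,ry,.004])[0])
        print(cam,"rest+piece silhouette",*fit(p,a,RESTS[R],(rx,ry,[rt])))
        h=cv2.cvtColor(p["frame"],cv2.COLOR_RGB2HSV).astype(int)
        if n=="memory": m=a&~((h[...,1]<90)&(h[...,2]>90)); m=comp(m,proj(p,[x,y,.008])[0])
        else: m=a
        print(cam,"piece",m.sum(),*fit(p,m,B,(x,y,[t])))
    except Exception as e: print(e)
E
python3 chk.py memory .598 .087 .258 .598 .087 .258; python3 go.py .557 .3345 .004 2.868
```

```text
wrist memory 0.58 [0.5976 0.0842 0.004 ]
wrist rest+piece silhouette [0.59783364 0.0867565  0.26550223] 0.990042539502729
wrist piece 4942 [0.59757515 0.08689185 0.2522273 ] 0.8730658692260154
top rest+piece silhouette [0.59589993 0.07902044 0.45503041] 0.007681420890628781
top piece 82308 [0.59900952 0.08560725 0.45029038] 0.008179225424922363
tcp [ 0.6321 -0.0012  0.1693] yaw 1.830 q [-0.06  0.51  1.31  0.    1.32 -0.32] w 0.0513
rz total -1.321 shift after turn [0.652 1.212 0.661] shift in present frame [1.375 0.054 0.661]
```

Memory module is within 1 mm of its rest's centre (silhouette fit). Last is the remote: a fresh look first.

>>> {"method": "send_rows", "body": {"steps": [{"x": 0.13, "y": 0.007, "z": 0, "rx": 0, "ry": 0, "rz": 0}, {"x": 0.14, "y": 0.007, "z": 0, "rx": 0, "ry": 0, "rz": 0}, {"x": 0.14, "y": 0.007, "z": 0, "rx": 0, "ry": 0, "rz": 0}, {"x": 0.14, "y": 0.007, "z": 0, "rx": 0, "ry": 0, "rz": 0}, {"x": 0.14, "y": 0.007, "z": 0, "rx": 0, "ry": 0, "rz": 0}, {"x": 0.14, "y": 0.007, "z": 0, "rx": 0, "ry": 0, "rz": 0}, {"x": 0.14, "y": 0.007, "z": 0, "rx": 0, "ry": 0, "rz": 0}, {"x": 0, "y": 0, "z": 0, "rx": 0, "ry": 0, "rz": 0}, {"x": 0, "y": 0, "z": 0, "rx": 0, "ry": 0, "rz": 0}], "jaw": 0.6}}

```text
clock: 34.37
tcp_pos: [0.5813, 0.2375, 0.1692]
orientation: [[-0.259, 0.966, -0.0], [0.966, 0.259, -0.0], [-0.0, -0.0, -1.0]]
force: [0.5, -0.1, -0.9]
width: 0.0754
gripper_force: 0.0
```

```bash
python3 - <<'E'
from pile import *
p=manip.capture("wrist")
m=comp(nd(p),proj(p,[.557,.3346,.006])[0]);print(m.sum(),np.argwhere(m).min(0),np.argwhere(m).max(0))
print(fit(p,m,REM,(.557,.3346,[-.273])))
for r in manip.mark_of("remote",p)[:2]: print(round(r["p"],2),ray(p,r["location"],0)[0].round(4))
print(ray(p,manip.mark_of("tape_roll",p)[0]["location"],0) if manip.mark_of("tape_roll",p) else 0)
E
python3 go.py .557 .3345 .004 2.868
```

```text
5384 [ 36 235] [134 339]
(array([ 0.55798741,  0.33364947, -0.29561431]), np.float64(0.9198963511440645))
0.64 [0.5565 0.3344 0.    ]
[[0.50030203 0.19622272 0.        ]]
tcp [0.5824 0.2345 0.1693] yaw 1.828 q [ 0.32  0.5   1.32 -0.    1.31  0.07] w 0.0754
rz total -1.324 shift after turn [0.206 0.358 0.661] shift in present frame [0.413 0.004 0.661]
```

>>> {"method": "send_rows", "body": {"steps": [{"x": 0, "y": 0, "z": 0, "rx": 0, "ry": 0, "rz": -0.146}, {"x": 0, "y": 0, "z": 0, "rx": 0, "ry": 0, "rz": -0.146}, {"x": 0, "y": 0, "z": 0, "rx": 0, "ry": 0, "rz": -0.146}, {"x": 0, "y": 0, "z": 0, "rx": 0, "ry": 0, "rz": -0.146}, {"x": 0, "y": 0, "z": 0, "rx": 0, "ry": 0, "rz": -0.146}, {"x": 0, "y": 0, "z": 0, "rx": 0, "ry": 0, "rz": -0.145}, {"x": 0, "y": 0, "z": 0, "rx": 0, "ry": 0, "rz": -0.145}, {"x": 0, "y": 0, "z": 0, "rx": 0, "ry": 0, "rz": -0.145}, {"x": 0, "y": 0, "z": 0, "rx": 0, "ry": 0, "rz": -0.145}, {"x": 0.05, "y": 0.09, "z": 0, "rx": 0, "ry": 0, "rz": 0}]}}

```text
clock: 35.4
tcp_pos: [0.5778, 0.2568, 0.1694]
orientation: [[-0.961, 0.276, 0.0], [0.276, 0.961, -0.001], [-0.0, -0.001, -1.0]]
force: [0.8, 0.8, 0.7]
width: 0.0754
gripper_force: 0.0
```

>>> {"method": "send_rows", "body": {"steps": [{"x": 0.053, "y": 0.088, "z": 0, "rx": 0, "ry": 0, "rz": 0}, {"x": 0.053, "y": 0.088, "z": 0, "rx": 0, "ry": 0, "rz": 0}, {"x": 0.053, "y": 0.088, "z": 0.1, "rx": 0, "ry": 0, "rz": 0}, {"x": 0, "y": 0, "z": 0.14, "rx": 0, "ry": 0, "rz": 0}, {"x": 0, "y": 0, "z": 0.14, "rx": 0, "ry": 0, "rz": 0}, {"x": 0, "y": 0, "z": 0.1, "rx": 0, "ry": 0, "rz": 0}, {"x": 0, "y": 0, "z": 0.08, "rx": 0, "ry": 0, "rz": 0}, {"x": 0, "y": 0, "z": 0, "rx": 0, "ry": 0, "rz": 0}, {"x": 0, "y": 0, "z": 0, "rx": 0, "ry": 0, "rz": 0}, {"x": 0, "y": 0, "z": 0, "rx": 0, "ry": 0, "rz": 0}]}}

```text
clock: 36.23
tcp_pos: [0.5577, 0.3349, 0.031]
orientation: [[-0.96, 0.281, 0.002], [0.281, 0.96, 0.001], [-0.002, 0.001, -1.0]]
force: [0.8, -0.2, -0.7]
width: 0.075
gripper_force: 0.0
```

```bash
python3 go.py .5572 .334 .0035 2.857; python3 - <<'E'
from pile import *
p=manip.capture("wrist")
for r in manip.mark_of("remote",p)[:2]: print(round(r["p"],2),ray(p,r["location"],0)[0].round(4))
E
```

```text
tcp [0.5577 0.3349 0.031 ] yaw 2.857 q [ 0.48  0.7   1.36 -0.    1.08 -0.8 ] w 0.0750
rz total 0.000 shift after turn [ 0.001 -0.004  0.11 ] shift in present frame [ 0.001 -0.004  0.11 ]
0.68 [0.5579 0.3344 0.    ]
```

>>> {"method": "send_rows", "body": {"steps": [{"x": 0, "y": -0.003, "z": 0.06, "rx": 0, "ry": 0, "rz": 0}, {"x": 0, "y": 0, "z": 0.03, "rx": 0, "ry": 0, "rz": 0}, {"x": 0, "y": 0, "z": 0.01, "rx": 0, "ry": 0, "rz": 0}, {"x": 0, "y": 0, "z": 0, "rx": 0, "ry": 0, "rz": 0}, {"x": 0, "y": 0, "z": 0, "rx": 0, "ry": 0, "rz": 0}, {"x": 0, "y": 0, "z": 0, "rx": 0, "ry": 0, "rz": 0}]}}

```text
clock: 36.83
tcp_pos: [0.5568, 0.3345, 0.005]
orientation: [[-0.96, 0.28, 0.001], [0.28, 0.96, 0.0], [-0.001, 0.001, -1.0]]
force: [-0.2, -0.5, -1.3]
width: 0.0753
gripper_force: 0.0
```

>>> {"method": "send_rows", "body": {"steps": [{"x": 0, "y": 0, "z": 0.008, "rx": 0, "ry": 0, "rz": 0}, {"x": 0, "y": 0, "z": 0, "rx": 0, "ry": 0, "rz": 0}, {"x": 0, "y": 0, "z": 0, "rx": 0, "ry": 0, "rz": 0}]}}

```text
clock: 37.08
tcp_pos: [0.5565, 0.3343, 0.0023]
orientation: [[-0.96, 0.28, 0.0], [0.28, 0.96, -0.0], [-0.0, -0.0, -1.0]]
force: [-0.1, 0.4, -0.9]
width: 0.0749
gripper_force: 0.0
```

>>> {"method": "send_rows", "body": {"steps": [{"x": 0, "y": 0, "z": 0, "rx": 0, "ry": 0, "rz": 0}, {"x": 0, "y": 0, "z": 0, "rx": 0, "ry": 0, "rz": 0}, {"x": 0, "y": 0, "z": 0, "rx": 0, "ry": 0, "rz": 0}, {"x": 0, "y": 0, "z": 0, "rx": 0, "ry": 0, "rz": 0}, {"x": 0, "y": 0, "z": 0, "rx": 0, "ry": 0, "rz": 0}, {"x": 0, "y": 0, "z": 0, "rx": 0, "ry": 0, "rz": 0}, {"x": 0, "y": 0, "z": 0, "rx": 0, "ry": 0, "rz": 0}], "jaw": -1}}

```text
clock: 37.67
tcp_pos: [0.5565, 0.3343, 0.0023]
orientation: [[-0.96, 0.28, 0.0], [0.28, 0.96, 0.0], [-0.0, 0.0, -1.0]]
force: [-0.5, -0.6, -0.3]
width: 0.0513
gripper_force: 30.0
```

>>> {"method": "send_rows", "body": {"steps": [{"x": 0, "y": 0, "z": -0.03, "rx": 0, "ry": 0, "rz": 0}, {"x": 0, "y": 0, "z": -0.1, "rx": 0, "ry": 0, "rz": 0}, {"x": 0, "y": 0, "z": -0.15, "rx": 0, "ry": 0, "rz": 0}, {"x": 0, "y": 0, "z": -0.15, "rx": 0, "ry": 0, "rz": 0}, {"x": 0, "y": 0, "z": -0.15, "rx": 0, "ry": 0, "rz": 0}, {"x": 0, "y": 0, "z": -0.15, "rx": 0, "ry": 0, "rz": 0}, {"x": 0, "y": 0, "z": -0.05, "rx": 0, "ry": 0, "rz": -0.085}, {"x": 0, "y": 0, "z": 0, "rx": 0, "ry": 0, "rz": 0}, {"x": 0, "y": 0, "z": 0, "rx": 0, "ry": 0, "rz": 0}]}}

```text
clock: 38.42
tcp_pos: [0.5565, 0.3342, 0.1975]
orientation: [[-0.976, 0.216, 0.001], [0.216, 0.976, 0.0], [-0.001, 0.0, -1.0]]
force: [-0.1, -0.4, -0.8]
width: 0.051
gripper_force: 30.0
```

```bash
python3 go.py .493 -.4335 .0065 2.924
```

```text
tcp [0.5565 0.3342 0.1975] yaw 2.924 q [ 0.48  0.53  1.22 -0.    1.39 -0.87] w 0.0510
rz total -0.001 shift after turn [-0.415 -3.053  0.764] shift in present frame [-0.416 -3.053  0.763]
```

>>> {"method": "send_rows", "body": {"steps": [{"x": -0.02, "y": -0.145, "z": 0, "rx": 0, "ry": 0, "rz": 0}, {"x": -0.02, "y": -0.145, "z": 0, "rx": 0, "ry": 0, "rz": 0}, {"x": -0.02, "y": -0.145, "z": 0, "rx": 0, "ry": 0, "rz": 0}, {"x": -0.02, "y": -0.145, "z": 0, "rx": 0, "ry": 0, "rz": 0}, {"x": -0.02, "y": -0.145, "z": 0, "rx": 0, "ry": 0, "rz": 0}, {"x": -0.02, "y": -0.145, "z": 0, "rx": 0, "ry": 0, "rz": 0}, {"x": -0.02, "y": -0.145, "z": 0, "rx": 0, "ry": 0, "rz": 0}, {"x": -0.02, "y": -0.145, "z": 0, "rx": 0, "ry": 0, "rz": 0}, {"x": -0.02, "y": -0.145, "z": 0, "rx": 0, "ry": 0, "rz": 0}, {"x": -0.02, "y": -0.145, "z": 0, "rx": 0, "ry": 0, "rz": 0}]}}

```text
clock: 39.25
tcp_pos: [0.5261, -0.0321, 0.1954]
orientation: [[-0.976, 0.217, -0.003], [0.217, 0.976, 0.0], [0.003, -0.0, -1.0]]
force: [0.5, 0.3, 0.3]
width: 0.0516
gripper_force: 30.0
```

>>> {"method": "send_rows", "body": {"steps": [{"x": -0.02, "y": -0.145, "z": 0, "rx": 0, "ry": 0, "rz": 0}, {"x": -0.02, "y": -0.145, "z": 0, "rx": 0, "ry": 0, "rz": 0}, {"x": -0.02, "y": -0.145, "z": 0, "rx": 0, "ry": 0, "rz": 0}, {"x": -0.02, "y": -0.145, "z": 0, "rx": 0, "ry": 0, "rz": 0}, {"x": -0.02, "y": -0.145, "z": 0, "rx": 0, "ry": 0, "rz": 0}, {"x": -0.02, "y": -0.145, "z": 0, "rx": 0, "ry": 0, "rz": 0}, {"x": -0.02, "y": -0.145, "z": 0, "rx": 0, "ry": 0, "rz": 0}, {"x": -0.02, "y": -0.145, "z": 0, "rx": 0, "ry": 0, "rz": 0}, {"x": -0.02, "y": -0.145, "z": 0, "rx": 0, "ry": 0, "rz": 0}, {"x": -0.02, "y": -0.145, "z": 0, "rx": 0, "ry": 0, "rz": 0}]}}

```text
clock: 40.08
tcp_pos: [0.4972, -0.3966, 0.195]
orientation: [[-0.976, 0.217, -0.002], [0.217, 0.976, 0.002], [0.003, 0.002, -1.0]]
force: [-1.3, 0.3, -0.1]
width: 0.0518
gripper_force: 30.0
```

```bash
python3 go.py .493 -.4335 .0065 2.924; python3 - <<'E'
from pile import *
p=manip.capture("wrist");t=manip.capture("top")
for q in (p,t):
    for r in manip.mark_of("rest_remote",q)[:2]: print(round(r["p"],2),ray(q,r["location"],0)[0].round(4))
    try: print(fitrest(q,"rest_remote",(.493,-.4335)))
    except Exception as e: print(e)
E
```

```text
tcp [ 0.4972 -0.3966  0.195 ] yaw 2.923 q [-0.73  0.5   1.26  0.    1.38 -2.08] w 0.0518
rz total -0.001 shift after turn [-0.015 -0.148  0.754] shift in present frame [-0.018 -0.149  0.754]
0.7 [ 0.4903 -0.4349  0.    ]
0.56 [ 0.6041 -0.3019  0.    ]
(array([ 0.49404986, -0.43644765, -0.22693192]), np.float64(0.35333791087091343))
0.59 [ 0.4963 -0.4266  0.    ]
(array([ 0.50794519, -0.43449643, -1.01994554]), np.float64(0.03643898256644755))
```

>>> {"method": "send_rows", "body": {"steps": [{"x": -0.016, "y": -0.145, "z": 0, "rx": 0, "ry": 0, "rz": 0}, {"x": 0, "y": 0, "z": 0.1, "rx": 0, "ry": 0, "rz": 0}, {"x": 0, "y": 0, "z": 0.15, "rx": 0, "ry": 0, "rz": 0}, {"x": 0, "y": 0, "z": 0.15, "rx": 0, "ry": 0, "rz": 0}, {"x": 0, "y": 0, "z": 0.15, "rx": 0, "ry": 0, "rz": 0}, {"x": 0, "y": 0, "z": 0.08, "rx": 0, "ry": 0, "rz": 0}, {"x": 0, "y": 0, "z": 0, "rx": 0, "ry": 0, "rz": 0}, {"x": 0, "y": 0, "z": 0, "rx": 0, "ry": 0, "rz": 0}, {"x": 0, "y": 0, "z": 0, "rx": 0, "ry": 0, "rz": 0}]}}

```text
clock: 41.03
tcp_pos: [0.4953, -0.4314, 0.0416]
orientation: [[-0.977, 0.215, 0.002], [0.215, 0.977, -0.001], [-0.002, -0.001, -1.0]]
force: [0.0, -0.1, -0.1]
width: 0.0512
gripper_force: 30.0
```

```bash
python3 go.py .493 -.4342 .0065 2.924; python3 - <<'E'
from pile import *
p=manip.capture("wrist")
for n,z in (("rest_remote",0),("remote",.035)):
    for r in manip.mark_of(n,p)[:2]: print(n,round(r["p"],2),ray(p,r["location"],z)[0].round(4))
# joint silhouette: rest + held remote at TCP
o=manip.observe(); X=o["tcp_pos"]
m=comp(nd(p),proj(p,[.493-.05,-.4342+.011,.004])[0]).astype(float);print(m.sum(),np.argwhere(m).min(0),np.argwhere(m).max(0))
print(proj(p,boxpts((-.056,.056,-.03,.03,0,.012),(.493,-.4342,-.218))).round(0).tolist())
h=cv2.cvtColor(p["frame"],cv2.COLOR_RGB2HSV);w=((h[...,1]<60)&(h[...,2]>100)).astype(np.uint8)
n,l,st,ce=cv2.connectedComponentsWithStats(w)
for i in np.argsort(-st[1:,4])[:6]+1: print(st[i],ce[i].round(0))
E
```

```text
tcp [ 0.4953 -0.4314  0.0416] yaw 2.925 q [-0.77  0.7   1.33  0.    1.11 -2.13] w 0.0512
rz total 0.002 shift after turn [ 0.006 -0.013  0.14 ] shift in present frame [ 0.007 -0.013  0.14 ]
remote 0.88 [ 0.4967 -0.4357  0.035 ]
66980.0 [150   0] [419 559]
[[232.0, 148.0], [229.0, 150.0], [330.0, 149.0], [332.0, 151.0], [238.0, 311.0], [236.0, 320.0], [324.0, 311.0], [326.0, 321.0]]
[ 240  195   91  140 6557] [283. 264.]
[126   0  25 115 586] [139.  54.]
[300 152  31  34 499] [316. 165.]
[231 157  21  38 358] [238. 170.]
[116 288  21  24 247] [124. 300.]
[ 17 391  22  18 170] [ 29. 397.]
```

>>> {"method": "send_rows", "body": {"steps": [{"x": 0.007, "y": -0.012, "z": 0, "rx": 0, "ry": 0, "rz": 0}, {"x": 0, "y": 0, "z": 0.06, "rx": 0, "ry": 0, "rz": 0}, {"x": 0, "y": 0, "z": 0.05, "rx": 0, "ry": 0, "rz": 0}, {"x": 0, "y": 0, "z": 0.01, "rx": 0, "ry": 0, "rz": 0}, {"x": 0, "y": 0, "z": 0, "rx": 0, "ry": 0, "rz": 0}, {"x": 0, "y": 0, "z": 0, "rx": 0, "ry": 0, "rz": 0}, {"x": 0, "y": 0, "z": 0, "rx": 0, "ry": 0, "rz": 0}, {"x": 0, "y": 0, "z": 0, "rx": 0, "ry": 0, "rz": 0}]}}

```text
clock: 41.85
tcp_pos: [0.4923, -0.4343, 0.0104]
orientation: [[-0.977, 0.215, 0.001], [0.215, 0.977, -0.001], [-0.001, -0.001, -1.0]]
force: [-1.0, 0.4, 0.2]
width: 0.0513
gripper_force: 30.0
```

```bash
python3 go.py .493 -.4342 .0063 2.924
```

```text
tcp [ 0.4923 -0.4343  0.0104] yaw 2.925 q [-0.78  0.74  1.35 -0.    1.06 -2.13] w 0.0513
rz total 0.001 shift after turn [-0.003  0.001  0.016] shift in present frame [-0.003  0.001  0.016]
```

>>> {"method": "send_rows", "body": {"steps": [{"x": -0.003, "y": 0, "z": 0.01, "rx": 0, "ry": 0, "rz": 0}, {"x": 0, "y": 0, "z": 0.004, "rx": 0, "ry": 0, "rz": 0}, {"x": 0, "y": 0, "z": 0, "rx": 0, "ry": 0, "rz": 0}, {"x": 0, "y": 0, "z": 0, "rx": 0, "ry": 0, "rz": 0}, {"x": 0, "y": 0, "z": 0, "rx": 0, "ry": 0, "rz": 0}]}}

```text
clock: 42.27
tcp_pos: [0.4928, -0.4342, 0.0063]
orientation: [[-0.977, 0.215, 0.0], [0.215, 0.977, -0.0], [-0.0, -0.0, -1.0]]
force: [0.2, 0.1, 0.8]
width: 0.0515
gripper_force: 30.0
```

>>> {"method": "send_rows", "body": {"steps": [{"x": 0, "y": 0, "z": 0, "rx": 0, "ry": 0, "rz": 0}, {"x": 0, "y": 0, "z": 0, "rx": 0, "ry": 0, "rz": 0}, {"x": 0, "y": 0, "z": 0, "rx": 0, "ry": 0, "rz": 0}, {"x": 0, "y": 0, "z": 0, "rx": 0, "ry": 0, "rz": 0}, {"x": 0, "y": 0, "z": -0.05, "rx": 0, "ry": 0, "rz": 0}, {"x": 0, "y": 0, "z": -0.12, "rx": 0, "ry": 0, "rz": 0}, {"x": 0, "y": 0, "z": -0.14, "rx": 0, "ry": 0, "rz": 0}, {"x": -0.1, "y": 0, "z": -0.14, "rx": 0, "ry": 0, "rz": 0}, {"x": -0.14, "y": 0, "z": -0.14, "rx": 0, "ry": 0, "rz": 0}, {"x": -0.14, "y": 0, "z": -0.14, "rx": 0, "ry": 0, "rz": 0}], "jaw": 0.5}}

```text
clock: 43.1
tcp_pos: [0.5745, -0.4522, 0.1806]
orientation: [[-0.976, 0.216, 0.002], [0.216, 0.976, -0.001], [-0.002, -0.001, -1.0]]
force: [-0.1, -0.8, 0.3]
width: 0.0704
gripper_force: 0.0
```

>>> {"method": "send_rows", "body": {"steps": [{"x": 0, "y": 0, "z": 0, "rx": 0, "ry": 0, "rz": 0}, {"x": 0, "y": 0, "z": 0, "rx": 0, "ry": 0, "rz": 0}, {"x": 0, "y": 0, "z": 0, "rx": 0, "ry": 0, "rz": 0}]}}

```text
clock: 43.35
tcp_pos: [0.5734, -0.4517, 0.1759]
orientation: [[-0.977, 0.215, -0.001], [0.215, 0.977, 0.001], [0.001, 0.001, -1.0]]
force: [-0.5, 0.2, -0.3]
width: 0.0705
gripper_force: 0.0
```

```bash
python3 go.py .493 -.4342 .0063 2.924; python3 - <<'E'
from pile import *
p=manip.capture("wrist");t=manip.capture("top")
for q in (p,t):
  for n,z in (("remote",.004),("rest_remote",0),("usb",.004),("heatsink",.004),("memory",.004),("tape_measure",0),("tape_roll",0)):
    for r in manip.mark_of(n,q)[:1]: print(n,round(r["p"],2),ray(q,r["location"],z)[0].round(4))
m=comp(nd(p),proj(p,[.493,-.4342,.006])[0]);print(m.sum(),fit(p,m,RESTS["rest_remote"],(.493,-.4342,[-.218])))
# remote's dark rim -> minAreaRect on the plane at its edge height
g=cv2.cvtColor(p["frame"],cv2.COLOR_RGB2HSV)[...,2]
d=comp((g<110)&m,proj(p,[.493-.042,-.4342+.009,.01])[0]);u=np.argwhere(d)[:,::-1]
w=ray(p,u,.009)[:,:2]; print(d.sum(),cv2.minAreaRect((w*1000).astype(np.float32)))
E
```

```text
tcp [ 0.5734 -0.4517  0.1759] yaw 2.925 q [-0.72  0.75  0.92 -0.    1.47 -2.07] w 0.0705
rz total 0.001 shift after turn [ 0.329 -0.001  0.678] shift in present frame [ 0.328 -0.001  0.679]
memory 0.4 [ 0.6026 -0.3026  0.004 ]
tape_measure 0.82 [ 0.6013 -0.3028  0.    ]
usb 0.69 [0.414  0.3145 0.004 ]
heatsink 0.59 [ 0.5895 -0.132   0.004 ]
memory 0.72 [0.5997 0.0889 0.004 ]
tape_measure 0.73 [ 0.6029 -0.3044  0.    ]
tape_roll 0.92 [0.5031 0.2018 0.    ]
7946 (array([ 0.49315431, -0.43546001, -0.22149336]), np.float64(0.96837537350365))
4523 ((493.1067810058594, -435.17327880859375), (59.535438537597656, 112.55145263671875), 77.62857818603516)
```

```bash
python3 - <<'E'
from pile import *
p=manip.capture("wrist");f=p["frame"].astype(int).sum(2)//3
c,s=np.cos(-.221),np.sin(-.221)
def samp(a,b,z):
    u,v=np.round(proj(p,[.4932+c*a-s*b,-.4354+s*a+c*b,z])[0]).astype(int);return f[v,u]
for y in (-.022,0.0,.022): print("x",y,[(i,samp(i/1000,y,.010)) for i in range(-60,62,2)if abs(i)>34])
for x in (-.03,-.02,.02,.03): print("y",x,[(i,samp(x,i/1000,.010)) for i in range(-34,36,1)if abs(i)>18])
h=cv2.cvtColor(p["frame"],cv2.COLOR_RGB2HSV)
E
```

```text
x -0.022 [(-60, np.int64(60)), (-58, np.int64(63)), (-56, np.int64(75)), (-54, np.int64(63)), (-52, np.int64(67)), (-50, np.int64(112)), (-48, np.int64(105)), (-46, np.int64(182)), (-44, np.int64(185)), (-42, np.int64(108)), (-40, np.int64(99)), (-38, np.int64(180)), (-36, np.int64(186)), (36, np.int64(58)), (38, np.int64(59)), (40, np.int64(65)), (42, np.int64(9)), (44, np.int64(72)), (46, np.int64(81)), (48, np.int64(76)), (50, np.int64(83)), (52, np.int64(61)), (54, np.int64(79)), (56, np.int64(47)), (58, np.int64(48)), (60, np.int64(43))]
x 0.0 [(-60, np.int64(64)), (-58, np.int64(64)), (-56, np.int64(65)), (-54, np.int64(72)), (-52, np.int64(60)), (-50, np.int64(31)), (-48, np.int64(26)), (-46, np.int64(83)), (-44, np.int64(118)), (-42, np.int64(9)), (-40, np.int64(95)), (-38, np.int64(120)), (-36, np.int64(152)), (36, np.int64(85)), (38, np.int64(77)), (40, np.int64(87)), (42, np.int64(24)), (44, np.int64(81)), (46, np.int64(42)), (48, np.int64(20)), (50, np.int64(33)), (52, np.int64(62)), (54, np.int64(77)), (56, np.int64(50)), (58, np.int64(51)), (60, np.int64(51))]
x 0.022 [
[... 2608 characters left out ...]
np.int64(47))]
y 0.03 [(-34, np.int64(61)), (-33, np.int64(60)), (-32, np.int64(56)), (-31, np.int64(59)), (-30, np.int64(62)), (-29, np.int64(81)), (-28, np.int64(100)), (-27, np.int64(110)), (-26, np.int64(100)), (-25, np.int64(54)), (-24, np.int64(7)), (-23, np.int64(32)), (-22, np.int64(76)), (-21, np.int64(103)), (-20, np.int64(91)), (-19, np.int64(45)), (19, np.int64(16)), (20, np.int64(13)), (21, np.int64(56)), (22, np.int64(90)), (23, np.int64(73)), (24, np.int64(29)), (25, np.int64(5)), (26, np.int64(36)), (27, np.int64(72)), (28, np.int64(86)), (29, np.int64(68)), (30, np.int64(48)), (31, np.int64(45)), (32, np.int64(50)), (33, np.int64(48)), (34, np.int64(52)), (35, np.int64(48))]
```

The remote's rim shows at ±41–42 mm and ±24–25 mm about the rest's centre, so it is centred and straight. Handing in.

```bash
python3 -c "
from station import manip
print(manip.hand_in())"
```

```text
the job is handed in; nothing more can be done
None
```

All four pieces measured centred and straight in their own rests and the job is handed in at about 44 s (verdict not shown); the tape roll and tape measure were not touched, but I viewed 15 pictures, one over the limit of 14.

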